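Spring-punch a screw position through a faceplate

TASK

Take the automatic centre punch out of the tool rack, put its tip through the one empty screw hole of the faceplate on the wooden blank, and press it straight down until its spring trips with a snap, then stop at once: never ram it onto the work or press on after the snap. Snap it nowhere else, then put it back upright in a free hole of the rack, down to its collar, let go, and leave everything else where it is.

Things in the scene. Friction and masses are not known exactly. Their poses are not given: they have to be found in the camera images.
- punch: Automatic centre punch: all steel, round, in the rack, the only tool there without a wooden handle, 0.3 kg. Origin on its axis at the barrel's lower end; z runs up the axis. Barrel 14 mm diameter from 0 to 35 mm, collar 24 mm diameter from 35 to 40 mm (rests on the rack's board), dark ringed grip 20 mm diameter from 40 to 105 mm, cap 16 mm diameter to 118 mm.
- punch_nose (a point): Lower end of the punch's barrel, on the axis (same point and axes as punch). Below it stands the sprung tip, a pin of 7 mm diameter with a pointed end; by the punch's own setting it stands out between 15 and 31 mm, different every time and not measured.
- hammer (a joint): The hammer inside the punch, in m: 0 cocked, creeping to about 1.5 mm under load, then springing at once to 4.6 mm: snapped. Pushing the tip in takes 2 N at first, climbing some 2 N per mm; at about 13 N (after 5 to 6 mm) it snaps and the force drops by about a third. Some 3 mm farther is a hard stop; pressing on there soon gives over 20 N, too much. Lifted off, hammer and tip spring back out.
- blank: Round wooden turning blank, 220 mm diameter, 40 mm thick, fixed to the bench. Origin at the centre of its underside.
- faceplate: Steel faceplate screwed on the top of the blank: 5 mm thick, four arms reaching 54 mm from the centre, 36 mm diameter hub at its centre 29 mm high. Three arms carry dark steel screws (domed heads 18 mm wide, 5 mm high), the fourth (along its +x) has the empty hole. Origin at the centre of its underside; z up.
- hole (a point): Centre of the mouth of the empty screw hole, level with the upper face of the faceplate: 10 mm diameter, straight through, bare wood 5 mm below the mouth, 40 mm from the hub's axis.
- rack: Wooden tool rack fixed to the bench: a level board 76 mm (its x) by 270 mm (its y), 20 mm thick, upper face 95 mm above the bench, on two end legs, with a row along y of four through holes of 18 mm diameter, 64 mm apart. Three hold tools at the start, one is empty. Origin at the centre of its underside on the bench.
- rack_hole0 (a point): Centre of rack hole 0 at the board's upper face, at y = -96 mm of the rack.
- rack_hole1 (a point): Centre of rack hole 1 at the board's upper face, at y = -32 mm of the rack.
- rack_hole2 (a point): Centre of rack hole 2 at the board's upper face, at y = 32 mm of the rack.
- rack_hole3 (a point): Centre of rack hole 3 at the board's upper face, at y = 96 mm of the rack.
- awl: Bystander: scratch awl in the rack, bulb-shaped wooden handle 32 mm thick, top 66 mm above the board. Origin on its axis at the board's upper face.
- gouge: Bystander: small gouge in the rack, dark wooden handle 28 mm thick, top 80 mm above the board. Origin on its axis at the board's upper face.
- pencil: Bystander: flat carpenter's pencil, 12 x 90 x 8 mm, lying on the rim of the blank.
- sanding_block: Bystander: cork sanding block 60 x 100 x 35 mm.
- oil_jar: Bystander: jar 60 mm diameter, 85 mm high.
- bowl: Bystander: small turned wooden dish, 110 mm diameter, 45 mm high.
Things that resemble listed ones, but are neither listed nor needed, are in the scene too. What is shaped like the punch but green or pink is not meant.

How it is judged:
By the outcome, as a careful person would: the job done as asked, in the order asked, and still so for the second after the job is handed in, with the robot touching nothing.
It also fails if it takes over 72 s, if anything falls off the work surface, if the arm or the gripper's body presses on something with over 40 N, if the wrist force passes 120 N, or if a joint passes its speed limit or range.

ROBOT

A 6-joint arm with a two-finger parallel gripper is mounted at the origin on the work surface. World frame = base frame: x ahead of the robot, y to its left, z up, the work surface at z = 0. Lengths are in m, angles in rad, forces in N, time in s.
With the tool pointing down it reaches from about 0.35 to 0.975 m from the base axis. Payload 7.1 kg.
Tool frame: the origin (TCP) lies at the very end of the fingers, on their centre line; the grasp point (between the pads) lies 19 mm behind it; y points along the fingers, z is the direction in which the jaws open and shut, and the axes are right-handed (so a half turn about y gives the same grasp; the last joint's range is limited). The gripper opens to 88 mm and grips with 3 to 60 N. Pads are 20 mm wide; open, the fingers measure 115 mm over their backs; the gripper's body (75 mm by 178 mm) begins 61 mm behind the grasp point.
Start: joints at [1.298, 0.423, 1.63, -0, 1.089, -0.019], TCP at [0.157, 0.605, 0.223] pointing down, gripper open.
Joint ranges: [-3, 3], [-0.9, 2.11], [0.09, 2.58], [-1.31, 4.45], [0.11, 2.69], [-2.54, 2.54]. Speed limits (rad/s): [2.39, 2.39, 3.01, 3.14, 3.14, 3.14].

INTERFACE

Orientations are given as a rotation vector (axis times angle).
In Python, from workcell import telemetry, snapshot, camera_params, env gives the robot as it stands.
- The arm moves only by the tool step_arm, never from a script. Its argument "rows" is a list of rows, each an object with "slide": the shift along the tool's x, y, z as a fraction of full scale, a list of three; "turn": the turn, a rotation vector about the tool's x, y, z as a fraction of full scale, a list of three; "grip": the closure, from 0 (fully open) to 1 (shut). In form: [{"slide": [tx, ty, tz], "turn": [rx, ry, rz], "grip": grip}, ...]. A call has 1 to 5 rows; each row shifts and turns the pose as measured when the row begins, along the tool's axes as they then stand; what a row does not reach is not made up. Full scale, the value 1, is 300 mm for a shift and 60 degrees for a turn. A row lasts 1/12 s, in which the tool goes at most 41.7 mm and 7.16 degrees, less where a joint would pass 70% of its speed; a pose out of reach is approached as far as the arm can. A call with a number of a shift or a turn outside -1 to 1 is refused whole. A call with a gripper value outside its range is refused whole. The fingers move at their own pace and stop on an object; "squeeze" is the grip in N (left out, the last holds). Time passes only in rows, so rows that do not move let the fingers close. It gives the time, the measured TCP pose, the force and the opening at its end, in the units of the state.
- telemetry.read_state(): the state, without advancing time (a new reading comes with each control period).
- snapshot(name): name is "scene" or "side" or "wrist"; returns the picture (384x512x3 uint8, red, green, blue); there is no depth.
- camera_params(name): a dict with "fovy" (degrees; the focal length in pixels is half the picture's height over the tangent of half this angle, whatever the lens; pixels are square), "cx", "cy" (the principal point, pixels), "xyz" and "rotation" of the camera in the world. Camera axes: x right, y up, looking along -z (the intrinsics and any distortion apply to the point x, -y, -z); pixel columns grow to the right and rows downward; lengths in m; the calibration is good to about 2 mm. A picture is of the moment at which its call begins: read the wrist's pose just before it. camera_params takes no time and is no camera call; for the wrist camera it gives the pose at the moment of the call.
- env.job_done(): hands the job in, once; it reports no verdict.
The state is a dict: "time_s": time; "joints": joint angles; "dq": joint speeds; "joint_efforts": joint torques, N m; "position": TCP position; "eef_rot": TCP orientation; "wrist_force": force on the tool from outside, world axes, zero at the start; "moment": the same for the moment, N m; "gripper_width": finger opening in m.
Only numpy, scipy, OpenCV 4.12 (cv2) and the standard library are available. Lean on these libraries where they do the work, as an engineer would, in place of code of your own. Each camera call takes 0.05 s, during which the arm holds its last target. There are 200 camera calls.

## Working session

There is one attempt and no reset: what is moved stays moved. The work goes in short steps, Python scripts to look and compute and a tool call to move; the robot and the scene stay as the last step left them, time stands still between calls to the robot, and variables do not carry over. Pictures are saved under pics/ and viewed, about 8 in all and at most 12, crops included, and the job is handed in when it is done.

Besides the shell and the picture viewer there is one more tool, called after ">>>" as name([rows], argument=value, ...), one row to a line, values as JSON. step_arm: Moves the arm, as the interface text tells. Its arguments: {"type":"object","properties":{"rows":{"type":"array"},"squeeze":{"type":"number"}},"required":["rows"]}

```bash
ls; mkdir -p pics
python3 - <<'E'
from workcell import telemetry, snapshot, camera_params
import cv2
print(telemetry.read_state())
for n in("scene","side","wrist"):
    print(n,camera_params(n)); im=snapshot(n); cv2.imwrite(f"pics/{n}0.png",im[:,:,::-1])
E
```

```text
pics
{'time_s': 0.0, 'joints': array([ 1.29799529e+00,  4.23843072e-01,  1.63069072e+00,  1.00612095e-05,
        1.08861879e+00, -1.89863279e-02]), 'dq': array([-9.04372983e-05, -1.22585954e-04,  1.40080226e-05, -1.71696859e-04,
        3.48011313e-04, -1.15352623e-03]), 'joint_efforts': array([-8.86031285e-04, -5.44622183e+01, -2.73661065e+01,  6.41873502e-02,
        2.31444708e-02, -1.51572394e-04]), 'position': array([0.15674806, 0.60444012, 0.22190003]), 'eef_rot': array([-1.56314054,  0.19948019, -0.19910923]), 'wrist_force': array([-0.51931837,  0.23741854,  0.27046833]), 'moment': array([-0.05006568,  0.03655571, -0.04071892]), 'gripper_width': 0.08760848728777504}
scene {'fovy': 52.72785085152244, 'cx': 255.74748275677229, 'cy': 192.8003038082966, 'xyz': array([0.95041818, 0.57080572, 0.65595598]), 'rotation': array([0.31576674, 1.08004098, 2.3293852 ])}
side {'fovy': 56.78861213920894, 'cx': 257.4767777290121, 'cy': 195.08944625097746, 'xyz': array([ 0.50828569, -0.68445751,  0.86785396]), 'rotation': array([ 0.72438894, -0.05084774, -0.07872661])}
wrist {'fovy': 69.60727230054161, 'cx': 255.40514809586406, 'cy': 192.21355058774225, 'xyz': array([0.08950634, 0.62146833, 0.38496613]), 'rotation': array([-0.22053848, -0.16925747,  1.30820773])}
```

Run:
```python
import cv2,numpy as np
a=[cv2.resize(cv2.imread(f"pics/{n}0.png"),(400,300)) for n in("wrist",)]
b=[cv2.imread(f"pics/{n}0.png") for n in("scene","side")]
for n,i in zip(("scene","side"),b): cv2.imwrite(f"pics/{n}0b.png",cv2.resize(i,(800,600),interpolation=cv2.INTER_CUBIC))
```

```text
(no output)
```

View pics/scene0b.png

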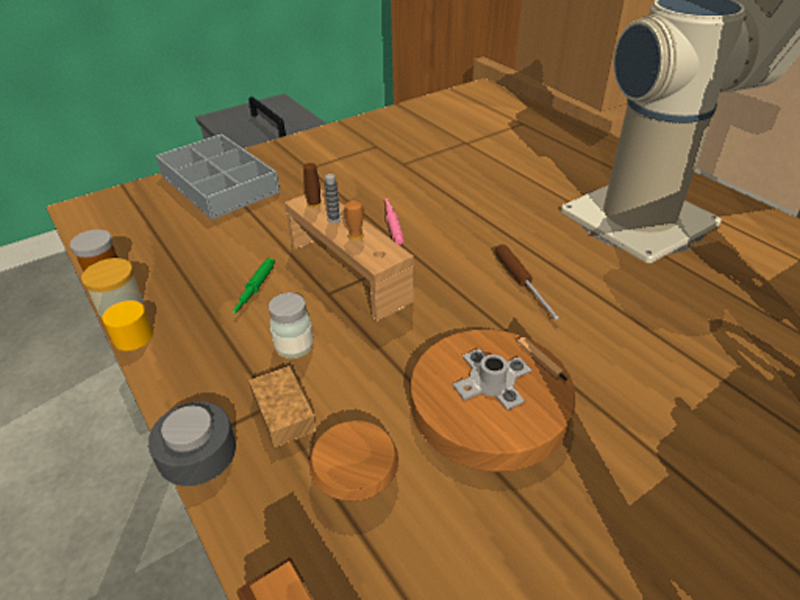

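View pics/side0b.png

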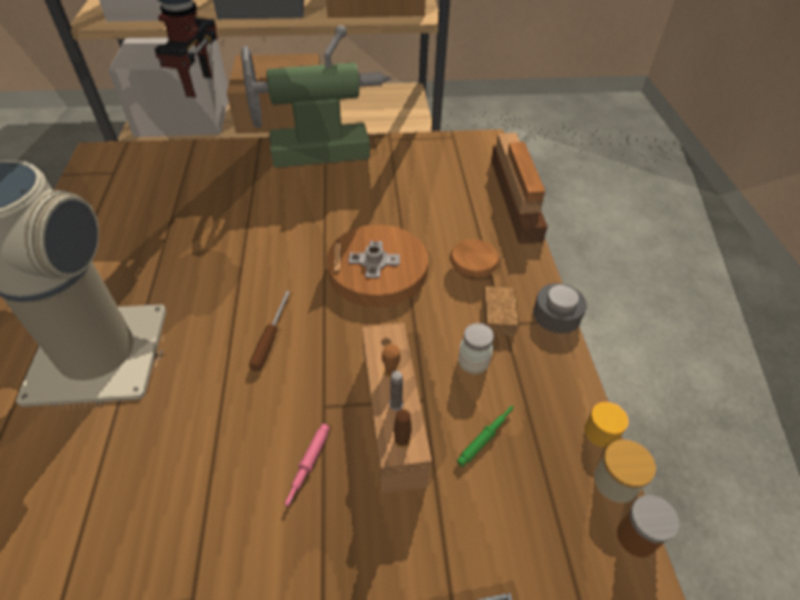

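The scene view shows, in the 800x600 picture: rack with gouge (311,180), steel punch (332,200), awl (355,220), empty hole (378,254); the faceplate hub is at (493,362) and its empty hole at (467,386). In the side view the punch cap is at (397,376), the hub at (374,248), and the screw hole probably at the arm at (390,260).

```bash
cat > h.py <<'E'
import numpy as np, cv2
from scipy.spatial.transform import Rotation as R
from workcell import telemetry, snapshot, camera_params
def ray(p,uv):
    f=192/np.tan(np.radians(p["fovy"])/2)
    d=np.array([(uv[0]-p["cx"])/f,-(uv[1]-p["cy"])/f,-1.])
    return p["xyz"],R.from_rotvec(p["rotation"]).apply(d)
def plane(p,uv,z):
    o,d=ray(p,uv); return o+d*(z-o[2])/d[2]
def proj(p,P):
    f=192/np.tan(np.radians(p["fovy"])/2)
    c=R.from_rotvec(p["rotation"]).inv().apply(np.asarray(P)-p["xyz"])
    return np.c_[p["cx"]+f*c[...,0]/-c[...,2],p["cy"]-f*c[...,1]/-c[...,2]]
def tri(p,a,q,b):
    o,d=ray(p,a);e,g=ray(q,b);d=d/np.linalg.norm(d);g=g/np.linalg.norm(g)
    s,t=np.linalg.lstsq(np.c_[d,-g],e-o,rcond=None)[0]
    return (o+s*d+e+t*g)/2,np.linalg.norm(o+s*d-e-t*g)
def st():
    s=telemetry.read_state(); M=R.from_rotvec(s["eef_rot"]).as_matrix()
    print("t",round(s["time_s"],2),"pos",s["position"].round(4),"F",s["wrist_force"].round(2),"w",round(s["gripper_width"],4),"\n",M.round(3),"q",s["joints"].round(2)); return s,M
E
python3 - <<'E'
from h import *
k=1/1.5625; S=camera_params("scene");D=camera_params("side")
np.set_printoptions(precision=4,suppress=True)
f=lambda *a:np.array(a)*k
print("punch top",tri(S,f(331,177),D,f(397,376)))
print("gouge/awl top",tri(S,f(311,167),D,f(403,415)),tri(S,f(355,205),D,f(390,348)))
print("hub",tri(S,f(493,364),D,f(374,245)))
print("punch base S",plane(S,f(333,219),.095),"empty S",plane(S,f(378,254),.095),"D",plane(D,f(385,342),.095))
for n,a in dict(hole=(467,386),s1=(476,356),s2=(517,365),s3=(511,396)).items(): print(n,plane(S,f(*a),.045))
for a in((390,260),(353,258),(373,270)): print("side",plane(D,f(*a),.045))
s,M=st()
E
```

```text
punch top (array([ 0.5541, -0.2141,  0.1756]), np.float64(0.003748175760877108))
gouge/awl top (array([ 0.5578, -0.2766,  0.1679]), np.float64(0.0034486072237820695)) (array([ 0.55  , -0.1467,  0.1556]), np.float64(0.0010016463774246516))
hub (array([0.5436, 0.1839, 0.0768]), np.float64(0.004083346616924759))
punch base S [ 0.5548 -0.2172  0.095 ] empty S [ 0.5478 -0.0877  0.095 ] D [ 0.5463 -0.0874  0.095 ]
hole [0.5784 0.1727 0.045 ]
s1 [0.5328 0.137  0.045 ]
s2 [0.4982 0.183  0.045 ]
s3 [0.5427 0.2194 0.045 ]
side [0.5746 0.1708 0.045 ]
side [0.4962 0.1824 0.045 ]
side [0.5368 0.1432 0.045 ]
t 0.15 pos [0.1568 0.6046 0.2221] F [-0.14  0.61  0.42] w 0.088 
 [[ 0.968 -0.     0.251]
 [-0.251 -0.001  0.968]
 [-0.    -1.    -0.001]] q [ 1.3   0.42  1.63 -0.    1.09 -0.02]
```

```bash
cat >> h.py <<'E'
def plan(target,yaw=None,n=None,grip=0,step=.038):
    """rows (tool axes, fractions) to target position; yaw = world heading of tool z, deg"""
    s,M=st(); v=np.asarray(target)-s["position"]
    a=0 if yaw is None else (yaw-np.degrees(np.arctan2(M[1,2],M[0,2]))+180)%360-180
    n=n or int(max(np.ceil(np.linalg.norm(v)/step),np.ceil(abs(a)/6.9),1))
    tilt=M.T@np.cross(M[:,1],[0,0,-1])   # tool-frame rotation that makes y point down
    print("dist",v.round(4),"turn",round(a,2),"tilt deg",np.degrees(tilt).round(2),"rows",n)
    for i in range(n):
        Mi=R.from_euler("z",a*i/n,degrees=True).as_matrix()@M
        print((Mi.T@v/n/.3).round(4).tolist(),[0,round(-a/n/60,4),0])
E
python3 -c "
from h import *
plan([.577,.10,.25],3)"
```

```text
t 0.15 pos [0.1568 0.6046 0.2221] F [-0.14  0.61  0.42] w 0.088 
 [[ 0.968 -0.     0.251]
 [-0.251 -0.001  0.968]
 [-0.    -1.    -0.001]] q [ 1.3   0.42  1.63 -0.    1.09 -0.02]
dist [ 0.4202 -0.5046  0.0279] turn -72.46 tilt deg [ 0.06  0.   -0.  ] rows 18
[0.0988, -0.0051, -0.0709] [0, np.float64(0.0671), 0]
[0.1035, -0.0051, -0.0638] [0, np.float64(0.0671), 0]
[0.1077, -0.0051, -0.0564] [0, np.float64(0.0671), 0]
[0.1114, -0.0051, -0.0487] [0, np.float64(0.0671), 0]
[0.1146, -0.0051, -0.0407] [0, np.float64(0.0671), 0]
[0.1172, -0.0051, -0.0326] [0, np.float64(0.0671), 0]
[0.1192, -0.0051, -0.0243] [0, np.float64(0.0671), 0]
[0.1206, -0.0052, -0.0159] [0, np.float64(0.0671), 0]
[0.1214, -0.0052, -0.0074] [0, np.float64(0.0671), 0]
[0.1216, -0.0052, 0.0012] [0, np.float64(0.0671), 0]
[0.1212, -0.0052, 0.0097] [0, np.float64(0.0671), 0]
[0.1202, -0.0052, 0.0182] [0, np.float64(0.0671), 0]
[0.1187, -0.0052, 0.0266] [0, np.float64(0.0671), 0]
[0.1165, -0.0052, 0.0349] [0, np.float64(0.0671), 0]
[0.1138, -0.0052, 0.0429] [0, np.float64(0.0671), 0]
[0.1105, -0.0052, 0.0508] [0, np.float64(0.0671), 0]
[0.1066, -0.0052, 0.0585] [0, np.float64(0.0671), 0]
[0.1023, -0.0052, 0.0658] [0, np.float64(0.0671), 0]
```

>>> step_arm([
  {"slide": [0.099, -0.005, -0.071], "turn": [0, 0.067, 0], "grip": 0},
  {"slide": [0.103, -0.005, -0.064], "turn": [0, 0.067, 0], "grip": 0},
  {"slide": [0.108, -0.005, -0.056], "turn": [0, 0.067, 0], "grip": 0},
  {"slide": [0.111, -0.005, -0.049], "turn": [0, 0.067, 0], "grip": 0},
  {"slide": [0.115, -0.005, -0.041], "turn": [0, 0.067, 0], "grip": 0},
])

```text
time_s: 0.57
position: [0.2721, 0.4637, 0.2275]
eef_rot: [-1.519, 0.478, -0.475]
wrist_force: [1.3, 0.3, 0.7]
gripper_width: 0.088
```

>>> step_arm([
  {"slide": [0.117, -0.005, -0.033], "turn": [0, 0.067, 0], "grip": 0},
  {"slide": [0.119, -0.005, -0.024], "turn": [0, 0.067, 0], "grip": 0},
  {"slide": [0.121, -0.005, -0.016], "turn": [0, 0.067, 0], "grip": 0},
  {"slide": [0.121, -0.005, -0.007], "turn": [0, 0.067, 0], "grip": 0},
  {"slide": [0.121, -0.005, 0.001], "turn": [0, 0.067, 0], "grip": 0},
])

```text
time_s: 0.98
position: [0.3907, 0.3145, 0.2348]
eef_rot: [-1.436, 0.762, -0.76]
wrist_force: [0.5, 0.6, -0.7]
gripper_width: 0.0882
```

>>> step_arm([
  {"slide": [0.121, -0.005, 0.01], "turn": [0, 0.067, 0], "grip": 0},
  {"slide": [0.12, -0.005, 0.018], "turn": [0, 0.067, 0], "grip": 0},
  {"slide": [0.119, -0.005, 0.027], "turn": [0, 0.067, 0], "grip": 0},
  {"slide": [0.117, -0.005, 0.035], "turn": [0, 0.067, 0], "grip": 0},
  {"slide": [0.114, -0.005, 0.043], "turn": [0, 0.067, 0], "grip": 0},
])

```text
time_s: 1.4
position: [0.5076, 0.1626, 0.2425]
eef_rot: [-1.311, 1.042, -1.04]
wrist_force: [0.9, -0.7, 0.5]
gripper_width: 0.0879
```

```bash
python3 -c "
from h import *
plan([.577,.10,.25],3)"
```

```text
t 1.4 pos [0.5076 0.1626 0.2425] F [ 0.91 -0.69  0.5 ] w 0.0879 
 [[ 0.224 -0.003  0.974]
 [-0.974 -0.002  0.224]
 [ 0.001 -1.    -0.003]] q [ 0.29  0.27  1.81 -0.    1.07  0.06]
dist [ 0.0694 -0.0626  0.0075] turn -9.97 tilt deg [0.19 0.   0.06] rows 3
[0.085, -0.0085, 0.0595] [0, np.float64(0.0554), 0]
[0.0814, -0.0085, 0.0643] [0, np.float64(0.0554), 0]
[0.0776, -0.0085, 0.069] [0, np.float64(0.0554), 0]
```

>>> step_arm([
  {"slide": [0.085, 0.06, 0.06], "turn": [0, 0.055, 0], "grip": 0},
  {"slide": [0.081, 0.06, 0.064], "turn": [0, 0.055, 0], "grip": 0},
  {"slide": [0.078, 0.06, 0.069], "turn": [0, 0.055, 0], "grip": 0},
  {"slide": [0, 0, 0], "turn": [0.003, 0, 0.001], "grip": 0},
  {"slide": [0, 0, 0], "turn": [0, 0, 0], "grip": 0},
])

```text
time_s: 1.82
position: [0.5843, 0.0897, 0.1872]
eef_rot: [-1.222, 1.181, -1.187]
wrist_force: [0.3, -0.3, -0.5]
gripper_width: 0.0881
```

Run:
```python
from h import *
np.set_printoptions(precision=4,suppress=True)
st(); p=camera_params("wrist"); im=snapshot("wrist"); print(p)
print(proj(p,[[.577,.172,.045]]))
cv2.imwrite("pics/w1.png",im[:,:,::-1]); cv2.imwrite("pics/w1b.png",cv2.resize(im[:,:,::-1],(800,600),interpolation=cv2.INTER_CUBIC))
```

```text
t 1.82 pos [0.5843 0.0897 0.1872] F [ 0.35 -0.27 -0.46] w 0.0881 
 [[ 0.033  0.005  0.999]
 [-0.999 -0.     0.033]
 [ 0.    -1.     0.005]] q [ 0.13  0.41  1.74 -0.    0.98  0.1 ]
{'fovy': 69.60727230054161, 'cx': 255.40514809586406, 'cy': 192.21355058774225, 'xyz': array([0.5812, 0.1586, 0.3501]), 'rotation': array([-0.2583, -0.0091,  0.0314])}
[[250.3717 105.9275]]
```

View pics/w1b.png

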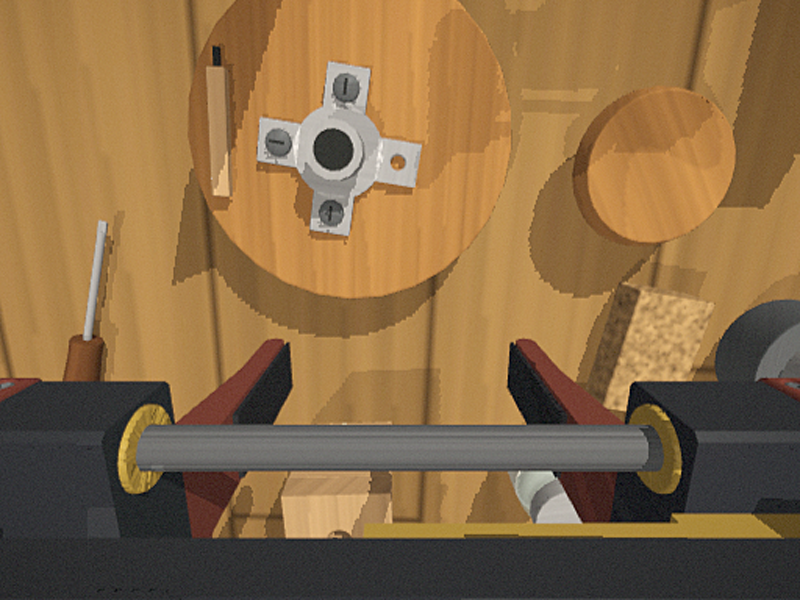

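Wrist view (800x600): empty screw hole at (398,162), screws at (346,87), (278,142), (331,212), hub (333,150); the fingertips show at (290,345) and (510,345), so a held punch's tip will be visible.

```bash
cat >> h.py <<'E'
def hole_px(im,guess,r=12,amax=150):
    x0,y0=(np.round(guess)).astype(int)
    w=im[y0-r:y0+r+1,x0-r:x0+r+1].astype(int)
    m=((w[...,0]-w[...,2])>45).astype(np.uint8)
    n,l,s,c=cv2.connectedComponentsWithStats(m)
    ok=[(np.hypot(*(c[i]-r)),i) for i in range(1,n) if 8<s[i,4]<amax]
    if not ok: return None
    i=min(ok)[1]; return c[i]+[x0-r,y0-r],s[i]
E
python3 - <<'E'
from h import *
p=camera_params("wrist"); im=cv2.imread("pics/w1.png")[:,:,::-1]
h=hole_px(im,(254.7,103.7)); print(h, plane(p,h[0],.045), plane(p,h[0],.040))
k=1.5625
for a in((346,87),(278,142),(331,212)): print(plane(p,np.array(a)/k,.049))
plan([.5545,-.135,.25],3); print(proj(camera_params("scene"),[.577,.172,.045]))
E
```

```text
(array([254., 104.]), array([ 7,  8,  9,  9, 69], dtype=int32)) [0.58032971 0.17421021 0.045     ] [0.58032074 0.17446207 0.04      ]
[0.54645024 0.21883533 0.049     ]
[0.50188067 0.18424941 0.049     ]
[0.53632589 0.14022994 0.049     ]
t 1.87 pos [0.5839 0.0899 0.1872] F [-1.18  0.28  0.09] w 0.0877 
 [[ 0.034  0.005  0.999]
 [-0.999 -0.001  0.034]
 [ 0.001 -1.     0.005]] q [ 0.13  0.41  1.74 -0.    0.98  0.1 ]
dist [-0.0294 -0.2249  0.0628] turn 1.04 tilt deg [-0.26  0.    0.04] rows 7
[0.1066, -0.0299, -0.0175] [0, np.float64(-0.0025), 0]
[0.1065, -0.0299, -0.0178] [0, np.float64(-0.0025), 0]
[0.1065, -0.0299, -0.0181] [0, np.float64(-0.0025), 0]
[0.1064, -0.0299, -0.0184] [0, np.float64(-0.0025), 0]
[0.1064, -0.0299, -0.0186] [0, np.float64(-0.0025), 0]
[0.1063, -0.0299, -0.0189] [0, np.float64(-0.0025), 0]
[0.1063, -0.0299, -0.0192] [0, np.float64(-0.0025), 0]
[[299.20923987 246.53144877]]
```

>>> step_arm([
  {"slide": [0.118, -0.035, -0.013], "turn": [0, 0, 0], "grip": 0},
  {"slide": [0.118, -0.035, -0.013], "turn": [0, 0, 0], "grip": 0},
  {"slide": [0.118, -0.035, -0.013], "turn": [0, 0, 0], "grip": 0},
  {"slide": [0.118, -0.035, -0.013], "turn": [0, 0, 0], "grip": 0},
  {"slide": [0.118, -0.035, -0.013], "turn": [0, 0, 0], "grip": 0},
])

```text
time_s: 2.28
position: [0.567, -0.0815, 0.2413]
eef_rot: [-1.233, 1.17, -1.168]
wrist_force: [1.1, -0.5, 0.5]
gripper_width: 0.088
```

>>> step_arm([
  {"slide": [0.118, -0.025, -0.013], "turn": [0, 0, 0], "grip": 0},
  {"slide": [0.118, -0.02, -0.013], "turn": [0, 0, 0], "grip": 0},
  {"slide": [0.118, -0.02, -0.013], "turn": [0, 0, 0], "grip": 0},
  {"slide": [0.118, -0.02, -0.013], "turn": [0, 0, 0], "grip": 0},
  {"slide": [0.118, -0.02, -0.013], "turn": [0, 0, 0], "grip": 0},
])

```text
time_s: 2.7
position: [0.5558, -0.2597, 0.2811]
eef_rot: [-1.236, 1.154, -1.161]
wrist_force: [0.7, 0.3, 0.1]
gripper_width: 0.0881
```

>>> step_arm([
  {"slide": [0.1, 0, 0], "turn": [0, 0, 0], "grip": 0},
  {"slide": [0, 0, 0], "turn": [0, 0, 0], "grip": 0},
  {"slide": [0, 0, 0], "turn": [0, 0, 0], "grip": 0},
])

```text
time_s: 2.95
position: [0.5576, -0.2935, 0.2859]
eef_rot: [-1.235, 1.148, -1.166]
wrist_force: [0.0, 0.1, 0.5]
gripper_width: 0.0877
```

Run:
```python
from h import *
np.set_printoptions(precision=4,suppress=True)
st(); p=camera_params("wrist"); im=snapshot("wrist"); print(p)
cv2.imwrite("pics/w2.png",im[:,:,::-1]); cv2.imwrite("pics/w2b.png",cv2.resize(im[:,:,::-1],(800,600),interpolation=cv2.INTER_CUBIC))
```

```text
t 2.95 pos [ 0.5576 -0.2935  0.2859] F [0.01 0.07 0.51] w 0.0877 
 [[ 0.069  0.012  0.998]
 [-0.998 -0.003  0.069]
 [ 0.004 -1.     0.011]] q [-0.5   0.36  1.57  0.    1.2  -0.57]
{'fovy': 69.60727230054161, 'cx': 255.40514809586406, 'cy': 192.21355058774225, 'xyz': array([ 0.551 , -0.2243,  0.4486]), 'rotation': array([-0.2614, -0.0205,  0.0658])}
```

View pics/w2b.png

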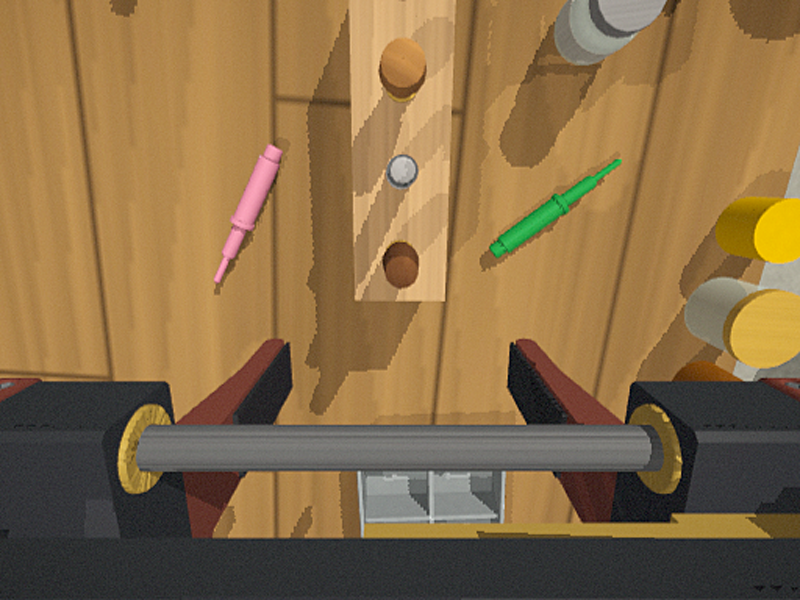

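Punch cap at (402,169) between awl (403,65) and gouge (401,264), upright in the rack. I will turn that pixel into a position.

Run:
```python
from h import *
p=camera_params("wrist"); k=1/1.5625; f=lambda *a:np.array(a)*k
for n,a,z in(("punch",(402,168),.178),("awl",(403,62),.158),("gouge",(401,264),.172),("boardR",(445,300),.095),("boardL",(355,300),.095)): print(n,plane(p,f(*a),z).round(4))
t=plane(p,f(402,168),.178)
plan([t[0],t[1],.25],4)
```

```text
punch [ 0.5553 -0.2141  0.178 ]
awl [ 0.5519 -0.1519  0.158 ]
gouge [ 0.5589 -0.2734  0.172 ]
boardR [ 0.6006 -0.3155  0.095 ]
boardL [ 0.5244 -0.3205  0.095 ]
t 3.0 pos [ 0.5578 -0.2932  0.2859] F [ 1.19 -0.02 -0.46] w 0.088 
 [[ 0.069  0.012  0.998]
 [-0.998 -0.003  0.069]
 [ 0.004 -1.     0.012]] q [-0.5   0.36  1.57  0.    1.2  -0.57]
dist [-0.0024  0.0791 -0.0359] turn 0.02 tilt deg [-0.66 -0.    0.25] rows 3
[-0.0881, 0.0396, 0.0029] [0, np.float64(-0.0001), 0]
[-0.0881, 0.0396, 0.0029] [0, np.float64(-0.0001), 0]
[-0.0881, 0.0396, 0.003] [0, np.float64(-0.0001), 0]
```

>>> step_arm([
  {"slide": [-0.088, 0, 0.003], "turn": [-0.011, 0, 0.004], "grip": 0},
  {"slide": [-0.088, 0, 0.003], "turn": [0, 0, 0], "grip": 0},
  {"slide": [-0.088, 0, 0.003], "turn": [0, 0, 0], "grip": 0},
  {"slide": [0, 0, 0], "turn": [0, 0, 0], "grip": 0},
])

```text
time_s: 3.33
position: [0.5536, -0.2049, 0.2861]
eef_rot: [-1.243, 1.156, -1.153]
wrist_force: [0.4, 1.2, -0.2]
gripper_width: 0.0873
```

```bash
python3 -c "
from h import *
plan([.5553,-.2141,.116],4)"
```

```text
t 3.33 pos [ 0.5536 -0.2049  0.2861] F [ 0.38  1.15 -0.19] w 0.0873 
 [[ 0.074 -0.001  0.997]
 [-0.997  0.002  0.074]
 [-0.002 -1.    -0.001]] q [-0.38  0.31  1.65  0.    1.19 -0.45]
dist [ 0.0017 -0.0092 -0.1701] turn -0.24 tilt deg [ 0.08 -0.   -0.1 ] rows 5
[0.0064, 0.1134, 0.0008] [0, np.float64(0.0008), 0]
[0.0064, 0.1134, 0.0008] [0, np.float64(0.0008), 0]
[0.0064, 0.1134, 0.0009] [0, np.float64(0.0008), 0]
[0.0064, 0.1134, 0.0009] [0, np.float64(0.0008), 0]
[0.0064, 0.1134, 0.0009] [0, np.float64(0.0008), 0]
```

>>> step_arm([
  {"slide": [0.03, 0.08, 0.005], "turn": [0, 0, 0], "grip": 0},
  {"slide": [0, 0.08, 0], "turn": [0, 0, 0], "grip": 0},
  {"slide": [0, 0, 0], "turn": [0, 0, 0], "grip": 0},
])

```text
time_s: 3.58
position: [0.5568, -0.2064, 0.2397]
eef_rot: [-1.246, 1.144, -1.147]
wrist_force: [-0.9, 0.2, -1.1]
gripper_width: 0.0879
```

```bash
python3 -c "
from h import *
plan([.5553,-.2141,.116],4)"
```

```text
t 3.58 pos [ 0.5568 -0.2064  0.2397] F [-0.87  0.15 -1.06] w 0.0879 
 [[ 0.085  0.003  0.996]
 [-0.996  0.001  0.085]
 [-0.    -1.     0.003]] q [-0.38  0.36  1.69  0.    1.09 -0.46]
dist [-0.0015 -0.0077 -0.1237] turn -0.9 tilt deg [-0.15  0.   -0.02] rows 4
[0.0063, 0.1031, -0.002] [0, np.float64(0.0037), 0]
[0.0063, 0.1031, -0.002] [0, np.float64(0.0037), 0]
[0.0063, 0.1031, -0.002] [0, np.float64(0.0037), 0]
[0.0063, 0.1031, -0.002] [0, np.float64(0.0037), 0]
```

>>> step_arm([
  {"slide": [0.026, 0.06, -0.005], "turn": [0, 0.01, 0], "grip": 0},
  {"slide": [0, 0, 0], "turn": [0, 0, 0], "grip": 0},
  {"slide": [0, 0, 0], "turn": [0, 0, 0], "grip": 0},
])

```text
time_s: 3.83
position: [0.5563, -0.2108, 0.2233]
eef_rot: [-1.244, 1.149, -1.15]
wrist_force: [0.8, 0.5, 0.8]
gripper_width: 0.0874
```

```bash
python3 -c "
from h import *
plan([.5553,-.2141,.116],4)"
```

```text
t 3.83 pos [ 0.5563 -0.2108  0.2233] F [0.82 0.49 0.79] w 0.0874 
 [[ 0.08   0.002  0.997]
 [-0.997  0.001  0.08 ]
 [-0.001 -1.     0.002]] q [-0.38  0.38  1.7   0.    1.06 -0.46]
dist [-0.001  -0.0033 -0.1073] turn -0.6 tilt deg [-0.12  0.   -0.06] rows 3
[0.0037, 0.1192, -0.0016] [0, np.float64(0.0033), 0]
[0.0037, 0.1192, -0.0016] [0, np.float64(0.0033), 0]
[0.0037, 0.1192, -0.0016] [0, np.float64(0.0033), 0]
```

>>> step_arm([
  {"slide": [0.01, 0.06, -0.003], "turn": [0, 0.005, 0], "grip": 0},
  {"slide": [0.002, 0.06, 0], "turn": [0, 0, 0], "grip": 0},
  {"slide": [0, 0.06, 0], "turn": [0, 0, 0], "grip": 0},
  {"slide": [0, 0.06, 0], "turn": [0, 0, 0], "grip": 0},
  {"slide": [0, 0.06, 0], "turn": [0, 0, 0], "grip": 0},
])

```text
time_s: 4.25
position: [0.5633, -0.2144, 0.1434]
eef_rot: [-1.236, 1.135, -1.164]
wrist_force: [-0.1, 0.1, -0.5]
gripper_width: 0.0878
```

>>> step_arm([
  {"slide": [0, 0, 0], "turn": [0, 0, 0], "grip": 0},
  {"slide": [0, 0, 0], "turn": [0, 0, 0], "grip": 0},
])

```text
time_s: 4.42
position: [0.5628, -0.2133, 0.1431]
eef_rot: [-1.237, 1.137, -1.161]
wrist_force: [-0.1, 0.2, -0.7]
gripper_width: 0.0879
```

```bash
python3 -c "
from h import *
plan([.5553,-.2141,.116],4)"
```

```text
t 4.42 pos [ 0.5628 -0.2133  0.1431] F [-0.12  0.25 -0.73] w 0.0879 
 [[ 0.08   0.016  0.997]
 [-0.997 -0.003  0.08 ]
 [ 0.005 -1.     0.015]] q [-0.38  0.48  1.75  0.    0.89 -0.47]
dist [-0.0075 -0.0008 -0.0271] turn -0.57 tilt deg [-0.88  0.    0.27] rows 1
[0.0003, 0.0899, -0.0266] [0, np.float64(0.0094), 0]
```

>>> step_arm([
  {"slide": [0, 0.03, -0.026], "turn": [-0.015, 0.008, 0.004], "grip": 0},
  {"slide": [0, 0.03, 0], "turn": [0, 0, 0], "grip": 0},
  {"slide": [0, 0.015, 0], "turn": [0, 0, 0], "grip": 0},
  {"slide": [0, 0, 0], "turn": [0, 0, 0], "grip": 0},
])

```text
time_s: 4.75
position: [0.5571, -0.2145, 0.1237]
eef_rot: [-1.241, 1.152, -1.161]
wrist_force: [0.0, -0.5, -0.5]
gripper_width: 0.0879
```

```bash
python3 -c "
from h import *
plan([.5553,-.2141,.116],4)"
```

```text
t 4.75 pos [ 0.5571 -0.2145  0.1237] F [ 0.   -0.49 -0.46] w 0.0879 
 [[ 0.071  0.004  0.997]
 [-0.997 -0.003  0.071]
 [ 0.003 -1.     0.004]] q [-0.39  0.51  1.76 -0.    0.87 -0.46]
dist [-0.0018  0.0004 -0.0077] turn -0.07 tilt deg [-0.24  0.    0.17] rows 1
[-0.0018, 0.0258, -0.006] [0, np.float64(0.0012), 0]
```

>>> step_arm([
  {"slide": [-0.002, 0.026, -0.006], "turn": [-0.004, 0.001, 0.003], "grip": 0},
  {"slide": [0, 0, 0], "turn": [0, 0, 0], "grip": 0},
  {"slide": [0, 0, 0], "turn": [0, 0, 0], "grip": 0},
])

```text
time_s: 5.0
position: [0.5555, -0.2143, 0.1157]
eef_rot: [-1.241, 1.157, -1.158]
wrist_force: [-0.2, -0.2, -0.6]
gripper_width: 0.0878
```

```bash
python3 -c "
from h import *
plan([.5553,-.2141,.116],4)"
```

```text
t 5.0 pos [ 0.5555 -0.2143  0.1157] F [-0.23 -0.18 -0.55] w 0.0878 
 [[ 0.07   0.     0.998]
 [-0.998  0.     0.07 ]
 [-0.    -1.     0.   ]] q [-0.39  0.52  1.77  0.    0.86 -0.46]
dist [-0.0002  0.0002  0.0003] turn 0.0 tilt deg [-0.02  0.   -0.  ] rows 1
[-0.0007, -0.0009, -0.0008] [0, np.float64(-0.0), 0]
```

Exactly on the spot, tilt zero. Close.

>>> step_arm([
  {"slide": [0, 0, 0], "turn": [0, 0, 0], "grip": 1},
  {"slide": [0, 0, 0], "turn": [0, 0, 0], "grip": 1},
  {"slide": [0, 0, 0], "turn": [0, 0, 0], "grip": 1},
  {"slide": [0, 0, 0], "turn": [0, 0, 0], "grip": 1},
  {"slide": [0, 0, 0], "turn": [0, 0, 0], "grip": 1},
], squeeze=55)

```text
time_s: 5.42
position: [0.5558, -0.2144, 0.1161]
eef_rot: [-1.241, 1.157, -1.158]
wrist_force: [-0.8, -0.4, -0.1]
gripper_width: 0.058
```

>>> step_arm([
  {"slide": [0, 0, 0], "turn": [0, 0, 0], "grip": 1},
  {"slide": [0, 0, 0], "turn": [0, 0, 0], "grip": 1},
  {"slide": [0, 0, 0], "turn": [0, 0, 0], "grip": 1},
])

```text
time_s: 5.67
position: [0.556, -0.2145, 0.1164]
eef_rot: [-1.241, 1.156, -1.159]
wrist_force: [0.4, 0.2, 0.1]
gripper_width: 0.0378
```

```bash
python3 -c "
from h import *
st()"
```

```text
t 5.67 pos [ 0.556  -0.2145  0.1164] F [0.37 0.24 0.09] w 0.0378 
 [[ 0.07   0.001  0.998]
 [-0.998 -0.     0.07 ]
 [ 0.    -1.     0.001]] q [-0.39  0.52  1.76  0.    0.86 -0.46]
```

>>> step_arm([
  {"slide": [0, 0, 0], "turn": [0, 0, 0], "grip": 1},
  {"slide": [0, 0, 0], "turn": [0, 0, 0], "grip": 1},
  {"slide": [0, 0, 0], "turn": [0, 0, 0], "grip": 1},
  {"slide": [0, 0, 0], "turn": [0, 0, 0], "grip": 1},
  {"slide": [0, 0, 0], "turn": [0, 0, 0], "grip": 1},
])

```text
time_s: 6.08
position: [0.5559, -0.2145, 0.1165]
eef_rot: [-1.241, 1.157, -1.158]
wrist_force: [-0.9, 0.8, 0.2]
gripper_width: 0.0194
```

>>> step_arm([
  {"slide": [0, 0, 0], "turn": [0, 0, 0], "grip": 1},
  {"slide": [0, 0, 0], "turn": [0, 0, 0], "grip": 1},
])

```text
time_s: 6.25
position: [0.5559, -0.2145, 0.1165]
eef_rot: [-1.241, 1.157, -1.158]
wrist_force: [0.1, 1.0, 0.3]
gripper_width: 0.0194
```

```bash
python3 -c "
from h import *
plan([.556,-.2145,.28],4)"
```

```text
t 6.25 pos [ 0.5559 -0.2145  0.1165] F [0.13 1.   0.29] w 0.0194 
 [[ 0.07   0.001  0.998]
 [-0.998 -0.     0.07 ]
 [ 0.    -1.     0.001]] q [-0.39  0.52  1.76  0.    0.86 -0.46]
dist [ 1.000e-04 -0.000e+00  1.635e-01] turn 0.0 tilt deg [-0.07  0.    0.02] rows 5
[0.0, -0.109, 0.0002] [0, np.float64(-0.0), 0]
[0.0, -0.109, 0.0002] [0, np.float64(-0.0), 0]
[0.0, -0.109, 0.0002] [0, np.float64(-0.0), 0]
[0.0, -0.109, 0.0002] [0, np.float64(-0.0), 0]
[0.0, -0.109, 0.0002] [0, np.float64(-0.0), 0]
```

>>> step_arm([
  {"slide": [0, -0.03, 0], "turn": [0, 0, 0], "grip": 1},
  {"slide": [0, -0.03, 0], "turn": [0, 0, 0], "grip": 1},
])

```text
time_s: 6.42
position: [0.554, -0.2137, 0.133]
eef_rot: [-1.243, 1.161, -1.155]
wrist_force: [0.6, -0.4, -1.5]
gripper_width: 0.0195
```

```bash
python3 -c "
from h import *
plan([.556,-.2145,.28],4)"
```

```text
t 6.42 pos [ 0.554  -0.2137  0.133 ] F [ 0.63 -0.43 -1.55] w 0.0195 
 [[ 0.07  -0.004  0.998]
 [-0.998  0.002  0.07 ]
 [-0.002 -1.    -0.004]] q [-0.39  0.49  1.76  0.    0.89 -0.46]
dist [ 0.002  -0.0008  0.147 ] turn 0.0 tilt deg [ 0.2  -0.   -0.11] rows 4
[0.0005, -0.1225, 0.0012] [0, np.float64(-0.0), 0]
[0.0005, -0.1225, 0.0012] [0, np.float64(-0.0), 0]
[0.0005, -0.1225, 0.0012] [0, np.float64(-0.0), 0]
[0.0005, -0.1225, 0.0012] [0, np.float64(-0.0), 0]
```

>>> step_arm([
  {"slide": [0, -0.03, 0.008], "turn": [0.005, 0, -0.002], "grip": 1},
  {"slide": [0, -0.03, 0.004], "turn": [0.002, 0, -0.001], "grip": 1},
  {"slide": [0, -0.03, 0.004], "turn": [0.002, 0, -0.001], "grip": 1},
])

```text
time_s: 6.67
position: [0.5585, -0.2131, 0.1625]
eef_rot: [-1.239, 1.153, -1.162]
wrist_force: [-0.0, -0.1, -3.5]
gripper_width: 0.0192
```

```bash
python3 -c "
from h import *
plan([.556,-.2145,.28],4)"
```

```text
t 6.67 pos [ 0.5585 -0.2131  0.1625] F [-0.04 -0.11 -3.53] w 0.0192 
 [[ 0.07   0.006  0.998]
 [-0.998 -0.002  0.07 ]
 [ 0.002 -1.     0.005]] q [-0.38  0.46  1.74  0.    0.94 -0.45]
dist [-0.0025 -0.0014  0.1175] turn 0.01 tilt deg [-0.31  0.    0.11] rows 4
[0.0012, -0.0979, -0.0016] [0, np.float64(-0.0), 0]
[0.0012, -0.0979, -0.0016] [0, np.float64(-0.0), 0]
[0.0012, -0.0979, -0.0016] [0, np.float64(-0.0), 0]
[0.0012, -0.0979, -0.0016] [0, np.float64(-0.0), 0]
```

>>> step_arm([
  {"slide": [0.003, -0.04, -0.006], "turn": [-0.004, 0, 0.001], "grip": 1},
  {"slide": [0, -0.06, 0.003], "turn": [0, 0, 0], "grip": 1},
  {"slide": [0, -0.09, 0], "turn": [0, 0, 0], "grip": 1},
  {"slide": [0, -0.11, 0], "turn": [0, 0, 0], "grip": 1},
  {"slide": [0, -0.1, 0], "turn": [0, 0, 0], "grip": 1},
])

```text
time_s: 7.08
position: [0.5548, -0.2124, 0.2865]
eef_rot: [-1.244, 1.162, -1.153]
wrist_force: [0.4, -0.2, -3.1]
gripper_width: 0.0194
```

Run:
```python
from h import *
p=camera_params("wrist"); im=snapshot("wrist"); cv2.imwrite("pics/w3.png",cv2.resize(im[60:,100:420,::-1],None,fx=1.7,fy=1.7,interpolation=cv2.INTER_CUBIC))
plan([.580,.155,.24],4)
```

```text
t 7.13 pos [ 0.5577 -0.2136  0.2934] F [ 2.71 -0.92  1.62] w 0.0195 
 [[ 0.07   0.004  0.998]
 [-0.998 -0.002  0.07 ]
 [ 0.002 -1.     0.004]] q [-0.39  0.31  1.63 -0.    1.2  -0.46]
dist [ 0.0223  0.3686 -0.0534] turn -0.01 tilt deg [-0.22  0.    0.12] rows 10
[-0.1221, 0.0176, 0.0159] [0, np.float64(0.0), 0]
[-0.1221, 0.0176, 0.0159] [0, np.float64(0.0), 0]
[-0.1221, 0.0176, 0.0159] [0, np.float64(0.0), 0]
[-0.1221, 0.0176, 0.0159] [0, np.float64(0.0), 0]
[-0.1221, 0.0176, 0.0159] [0, np.float64(0.0), 0]
[-0.1221, 0.0176, 0.0159] [0, np.float64(0.0), 0]
[-0.1221, 0.0176, 0.0159] [0, np.float64(0.0), 0]
[-0.1221, 0.0176, 0.0159] [0, np.float64(0.0), 0]
[-0.1221, 0.0176, 0.0159] [0, np.float64(0.0), 0]
[-0.1221, 0.0176, 0.0159] [0, np.float64(0.0), 0]
```

View pics/w3.png

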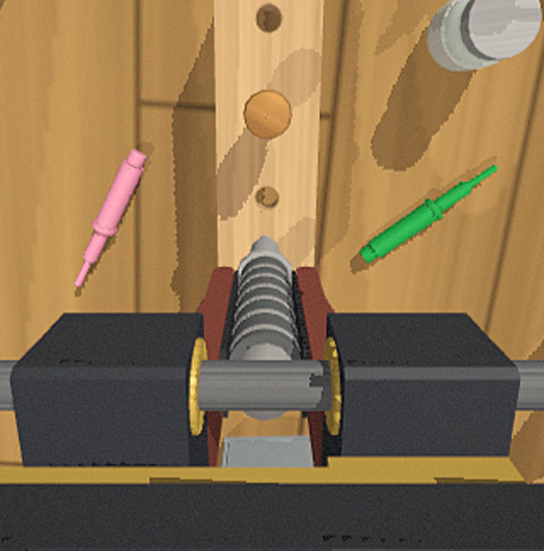

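The punch is held; grip rings and tip are visible (tip about crop pixel (265,240)), and the rack hole is empty behind it at (265,197). Off to the hole.

>>> step_arm([
  {"slide": [-0.06, 0, 0.008], "turn": [-0.003, 0, 0.002], "grip": 1},
  {"slide": [-0.12, 0, 0.016], "turn": [0, 0, 0], "grip": 1},
  {"slide": [-0.122, 0.01, 0.016], "turn": [0, 0, 0], "grip": 1},
  {"slide": [-0.122, 0.02, 0.016], "turn": [0, 0, 0], "grip": 1},
  {"slide": [-0.122, 0.02, 0.016], "turn": [0, 0, 0], "grip": 1},
])

```text
time_s: 7.55
position: [0.5722, -0.0514, 0.2893]
eef_rot: [-1.228, 1.147, -1.18]
wrist_force: [1.1, 0.9, -4.4]
gripper_width: 0.0189
```

>>> step_arm([
  {"slide": [-0.122, 0.02, 0.016], "turn": [0, 0, 0], "grip": 1},
  {"slide": [-0.122, 0.02, 0.016], "turn": [0, 0, 0], "grip": 1},
  {"slide": [-0.122, 0.02, 0.016], "turn": [0, 0, 0], "grip": 1},
  {"slide": [-0.122, 0.02, 0.016], "turn": [0, 0, 0], "grip": 1},
  {"slide": [-0.122, 0.02, 0.016], "turn": [0, 0, 0], "grip": 1},
])

```text
time_s: 7.97
position: [0.5856, 0.1415, 0.2621]
eef_rot: [-1.222, 1.143, -1.185]
wrist_force: [-0.2, -0.9, -2.9]
gripper_width: 0.0196
```

>>> step_arm([
  {"slide": [-0.08, 0.02, 0.01], "turn": [0, 0, 0], "grip": 1},
  {"slide": [0, 0, 0], "turn": [0, 0, 0], "grip": 1},
  {"slide": [0, 0, 0], "turn": [0, 0, 0], "grip": 1},
])

```text
time_s: 8.22
position: [0.5864, 0.1747, 0.2563]
eef_rot: [-1.223, 1.138, -1.178]
wrist_force: [-0.6, -0.4, -2.8]
gripper_width: 0.0195
```

Run:
```python
from h import *
plan([.581,.1742,.18],4)
```

```text
t 8.22 pos [0.5864 0.1747 0.2563] F [-0.57 -0.39 -2.82] w 0.0195 
 [[ 0.066  0.028  0.997]
 [-0.998 -0.004  0.066]
 [ 0.006 -1.     0.028]] q [ 0.28  0.36  1.65 -0.01  1.11  0.22]
dist [-0.0054 -0.0005 -0.0763] turn 0.23 tilt deg [-1.59  0.    0.36] rows 3
[-0.0003, 0.0846, -0.0084] [0, np.float64(-0.0013), 0]
[-0.0003, 0.0846, -0.0084] [0, np.float64(-0.0013), 0]
[-0.0003, 0.0846, -0.0084] [0, np.float64(-0.0013), 0]
```

>>> step_arm([
  {"slide": [0, 0.02, -0.018], "turn": [-0.026, -0.004, 0.006], "grip": 1},
  {"slide": [0, 0.05, 0], "turn": [-0.002, 0, 0], "grip": 1},
  {"slide": [0, 0.06, -0.004], "turn": [-0.002, 0, 0], "grip": 1},
  {"slide": [0, 0.06, -0.004], "turn": [-0.002, 0, 0], "grip": 1},
  {"slide": [0, 0.03, -0.002], "turn": [0, 0, 0], "grip": 1},
])

```text
time_s: 8.63
position: [0.5792, 0.1701, 0.1927]
eef_rot: [-1.242, 1.163, -1.156]
wrist_force: [-1.1, 0.1, -3.2]
gripper_width: 0.0192
```

>>> step_arm([
  {"slide": [0, 0, 0], "turn": [0, 0, 0], "grip": 1},
  {"slide": [0, 0, 0], "turn": [0, 0, 0], "grip": 1},
])

```text
time_s: 8.8
position: [0.5778, 0.1673, 0.1909]
eef_rot: [-1.245, 1.168, -1.156]
wrist_force: [0.1, -0.4, -3.0]
gripper_width: 0.0195
```

Run:
```python
from h import *
plan([.581,.1742,.18],4)
```

```text
t 8.8 pos [0.5778 0.1673 0.1909] F [ 0.12 -0.35 -2.98] w 0.0195 
 [[ 0.065 -0.009  0.998]
 [-0.998  0.001  0.065]
 [-0.001 -1.    -0.009]] q [0.26 0.43 1.7  0.   1.02 0.19]
dist [ 0.0032  0.0069 -0.0109] turn 0.27 tilt deg [ 0.53 -0.   -0.08] rows 1
[-0.0222, 0.0362, 0.0124] [0, np.float64(-0.0045), 0]
```

>>> step_arm([
  {"slide": [-0.012, 0.036, 0.006], "turn": [0.009, -0.004, -0.001], "grip": 1},
  {"slide": [-0.01, 0, 0.006], "turn": [0, 0, 0], "grip": 1},
  {"slide": [0, 0, 0], "turn": [0, 0, 0], "grip": 1},
])

```text
time_s: 9.05
position: [0.5827, 0.1727, 0.1829]
eef_rot: [-1.237, 1.158, -1.16]
wrist_force: [0.3, 0.6, -3.5]
gripper_width: 0.0192
```

Run:
```python
from h import *
import pickle
plan([.581,.1742,.18],4)
out={}
for n in("wrist","scene"):
    p=camera_params(n); im=snapshot(n); out[n]=(p,im)
pickle.dump(out,open("v4.pkl","wb"))
a=cv2.resize(out["wrist"][1][110:240,180:330],None,fx=4,fy=4,interpolation=cv2.INTER_CUBIC)
b=cv2.resize(out["scene"][1][150:280,255:345],None,fx=4,fy=4,interpolation=cv2.INTER_CUBIC)
cv2.imwrite("pics/v4.png",np.hstack([a[:520,:430],b])[:,:800,::-1])
```

```text
t 9.05 pos [0.5827 0.1727 0.1829] F [ 0.31  0.62 -3.52] w 0.0192 
 [[ 0.067  0.003  0.998]
 [-0.998  0.001  0.067]
 [-0.001 -1.     0.003]] q [0.27 0.44 1.7  0.   0.99 0.2 ]
dist [-0.0017  0.0015 -0.0029] turn 0.18 tilt deg [-0.17 -0.   -0.06] rows 1
[-0.0053, 0.0095, -0.0054] [0, np.float64(-0.003), 0]
```

View pics/v4.png

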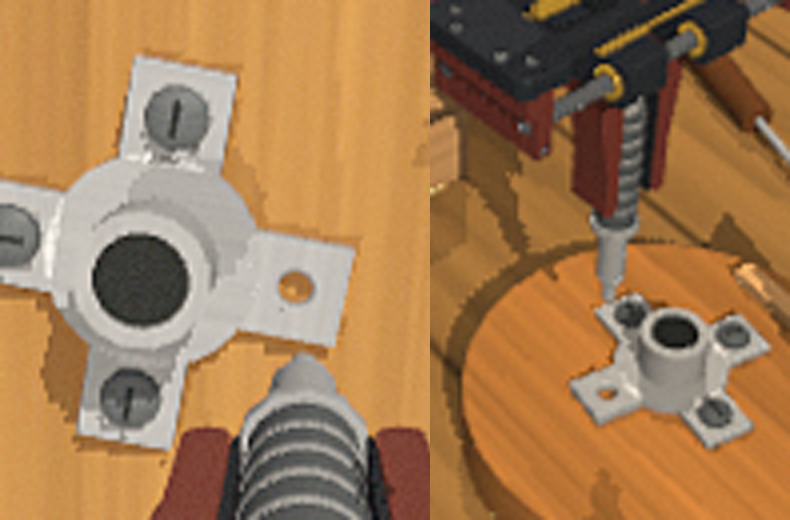

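Wrist crop: tip end (303,355), hole (296,287). Scene crop: tip end (610,300), hole (606,393). Triangulating both.

Run:
```python
from h import *
import pickle
np.set_printoptions(precision=4,suppress=True)
o=pickle.load(open("v4.pkl","rb")); P,W=o["wrist"]; Q,S=o["scene"]
hw=hole_px(W,(254,181.7)); hs=hole_px(S,(299,248.2),r=8); print(hw,hs)
hw=hw[0]; hs=hs[0] if hs else np.array([299,248.2])
tw=np.array([255.6,198.6]); ts=np.array([300,225])
H=tri(P,hw,Q,hs); T=tri(P,tw,Q,ts); print("hole",H,"tip",T)
print("hole on plane w,s",plane(P,hw,.045),plane(Q,hs,.045))
for z in(.085,.095,.105): print(z,"tip w,s",plane(P,tw,z),plane(Q,ts,z))
s=telemetry.read_state()["position"]
for L in(.018,.022,.026,.03): 
  X=s+np.array([0.003,0.001,-1])*(.0565+L); print(L,proj(P,X),proj(Q,X))
```

```text
(array([253.3529, 181.5098]), array([ 7,  8,  9,  8, 51], dtype=int32)) (array([298.5, 248.2]), array([ 6,  7,  4,  3, 10], dtype=int32))
hole (array([0.5808, 0.1744, 0.0445]), np.float64(0.00011409591303994271)) tip (array([0.5828, 0.1751, 0.1146]), np.float64(0.0003913174486056826))
hole on plane w,s [0.5807 0.1746 0.045 ] [0.5811 0.1747 0.045 ]
0.085 tip w,s [0.5836 0.1664 0.085 ] [0.5627 0.1536 0.085 ]
0.095 tip w,s [0.5834 0.1693 0.095 ] [0.5694 0.1609 0.095 ]
0.105 tip w,s [0.5832 0.1721 0.105 ] [0.5762 0.1682 0.105 ]
0.018 [[254.8986 199.1117]] [[299.0283 226.4522]]
0.022 [[254.9057 197.8851]] [[298.9114 227.8792]]
0.026 [[254.9127 196.6956]] [[298.7953 229.2966]]
0.03 [[254.9194 195.5417]] [[298.6799 230.7044]]
```

>>> step_arm([
  {"slide": [0, 0.02, -0.007], "turn": [-0.003, -0.003, -0.001], "grip": 1},
  {"slide": [0, 0.03, -0.001], "turn": [-0.001, 0, 0], "grip": 1},
  {"slide": [0, 0.03, -0.001], "turn": [-0.001, 0, 0], "grip": 1},
  {"slide": [0, 0.03, -0.001], "turn": [-0.001, 0, 0], "grip": 1},
  {"slide": [0, 0.02, 0], "turn": [0, 0, 0], "grip": 1},
])

```text
time_s: 9.57
position: [0.5807, 0.1726, 0.1437]
eef_rot: [-1.241, 1.157, -1.157]
wrist_force: [0.3, -0.1, -3.0]
gripper_width: 0.0195
```

>>> step_arm([
  {"slide": [0, 0, 0], "turn": [0, 0, 0], "grip": 1},
])

```text
time_s: 9.65
position: [0.5795, 0.1723, 0.1416]
eef_rot: [-1.243, 1.159, -1.156]
wrist_force: [-0.1, -0.0, -3.8]
gripper_width: 0.0193
```

Run:
```python
from h import *
plan([.5805,.1732,.133],4)
```

```text
t 9.65 pos [0.5795 0.1723 0.1416] F [-0.08 -0.01 -3.78] w 0.0193 
 [[ 0.07  -0.002  0.998]
 [-0.998 -0.     0.07 ]
 [-0.    -1.    -0.002]] q [0.27 0.5  1.73 0.   0.92 0.2 ]
dist [ 0.001   0.0009 -0.0086] turn -0.04 tilt deg [ 0.14  0.   -0.01] rows 1
[-0.0028, 0.0286, 0.0035] [0, np.float64(0.0007), 0]
```

>>> step_arm([
  {"slide": [-0.003, 0.014, 0.004], "turn": [0.002, 0, 0], "grip": 1},
  {"slide": [0, 0.01, 0], "turn": [0, 0, 0], "grip": 1},
  {"slide": [0, 0, 0], "turn": [0, 0, 0], "grip": 1},
])

```text
time_s: 9.9
position: [0.5804, 0.1733, 0.1325]
eef_rot: [-1.243, 1.158, -1.156]
wrist_force: [0.4, 0.2, -2.9]
gripper_width: 0.0197
```

Run:
```python
from h import *
import pickle
plan([.5805,.1732,.133],4)
out={}
for n in("wrist","scene"):
    p=camera_params(n); im=snapshot(n); out[n]=(p,im)
pickle.dump(out,open("v5.pkl","wb"))
a=cv2.resize(out["wrist"][1][160:230,220:290],None,fx=7,fy=7,interpolation=cv2.INTER_NEAREST)
b=cv2.resize(out["scene"][1][205:275,280:320],None,fx=7,fy=7,interpolation=cv2.INTER_NEAREST)
cv2.imwrite("pics/v5.png",np.hstack([a,b])[:,:,::-1])
P=out["wrist"][0];Q=out["scene"][0]; H=np.array([.5808,.1745,.045])
print(proj(P,H),proj(Q,H),out["scene"][0]["xyz"])
```

```text
t 9.9 pos [0.5804 0.1733 0.1325] F [ 0.39  0.19 -2.87] w 0.0197 
 [[ 0.071 -0.002  0.998]
 [-0.998 -0.     0.071]
 [ 0.    -1.    -0.002]] q [0.27 0.51 1.73 0.   0.9  0.2 ]
dist [ 0.0001 -0.0001  0.0005] turn -0.05 tilt deg [0.11 0.   0.01] rows 1
[0.0002, -0.0015, 0.0004] [0, np.float64(0.0008), 0]
[[256.16125965 193.82629862]] [[298.5600318  248.07619462]] [0.95041818 0.57080572 0.65595598]
```

View pics/v5.png

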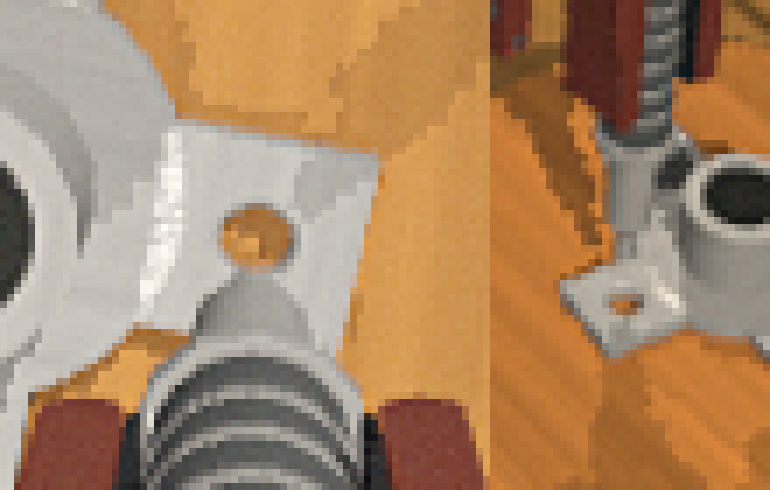

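Wrist crop: hole centre (256,237), barrel/tip axis at x≈252. Scene crop: hole (627,304), tip end about (625,258).

Run:
```python
from h import *
import pickle
o=pickle.load(open("v5.pkl","rb")); P,W=o["wrist"]; Q,S=o["scene"]
hw=hole_px(W,(256,194),r=9)[0]; hs=hole_px(S,(298.5,248),r=5); print("hole px",hw,hs and hs[0]); print(plane(P,hw,.045))
for z in(.045,.055,.06,.065,.075,.09): print(z,proj(P,[.5808,.1745,z]).round(2),proj(Q,[.5808,.1745,z]).round(2))
# barrel edges, both pictures: gray rows
for v in(203,205,207): print(v,W[v,242:270].sum(1)//3)
for v in(228,232,236,240): print(v,S[v,290:310].sum(1)//3, (S[v,290:310,0].astype(int)-S[v,290:310,2]))
```

```text
hole px [256.10958904 193.63013699] [298.5 248.2]
[0.5807382 0.174687  0.045    ]
0.045 [[256.16 193.83]] [[298.56 248.08]]
0.055 [[256.17 196.71]] [[298.83 244.83]]
0.06 [[256.18 198.24]] [[298.96 243.19]]
0.065 [[256.18 199.83]] [[299.1  241.54]]
0.075 [[256.2  203.21]] [[299.38 238.19]]
0.09 [[256.22 208.84]] [[299.8  233.06]]
203 [194 199 202 196 198 199 162  93 117 130 146 146 151 154 161 160 161 164
 165 159 174 191 194 195 195 194 191 194]
205 [204 205 202 200 201 198  77 108 123 138 142 149 153 156 160 158 162 163
 165 161 154 163 195 198 195 191 193 176]
207 [101 122 130 154 171 117 108 131 139 148 152 152 161 162 169 172 166 160
 159 160 157 156 173 199 194 192 196 143]
228 [ 79  80  79 106 122 129 113  96 114 126 135 143 139 129  93  45  41  50
  45 126] [ 83  88  84 121 142 161  50   3  11  16  15  16  17  15   7   2   2   2
   2  14]
232 [ 85  91  88  83  74 116  96 104 124 135 139 143 137 114 103 107 113 142
 175 189] [ 97  97  94  93  85 139  73   8  12  15  16  15  17  15  11  12  13  17
  21  23]
236 [129 133  96  81  82  94 103 114 129 137 141 136 119 167 140 113 110  80
  92 142] [145 151 108  93  94 117  75  10   9  15  15  16  16  20  17  14  15   9
  11  15]
240 [126 124 126 118 121 121 127 104 125 145 120 162 173 169 168 172 146  91
  93 107] [141 142 146 137 133 136 159 101  15  11  12  22  19  20  22  22  19  10
   9  11]
```

>>> step_arm([
  {"slide": [-0.003, 0.003, 0.003], "turn": [0.002, 0, 0], "grip": 1},
  {"slide": [0, 0.003, 0], "turn": [0, 0, 0], "grip": 1},
  {"slide": [0, 0, 0], "turn": [0, 0, 0], "grip": 1},
])

```text
time_s: 10.25
position: [0.5823, 0.1746, 0.1322]
eef_rot: [-1.239, 1.155, -1.158]
wrist_force: [0.0, -0.9, -2.5]
gripper_width: 0.0192
```

```bash
cat > chk.py <<'E'
from h import *
import sys
s,M=st(); plan([.5811,.1742,s["position"][2]],4,1)
P=camera_params("wrist");W=snapshot("wrist");Q=camera_params("scene");S=snapshot("scene")
h=np.array([.5808,.1745]);zt=s["position"][2]-.0565
print("nose z",zt, "tip z(L15)",zt-.015)
for dz in(.02,.01,0,-.01): print(dz,proj(P,[*h,zt+dz]).round(1),proj(Q,[*h,zt+dz]).round(2))
g=lambda I:I.sum(2)//3
v=int(proj(P,[*h,zt])[0,1])
for r in range(v-8,v+3,2): print("W",r,g(W)[r,242:270])
v=int(proj(Q,[*h,zt])[0,1])
for r in range(v-6,v+8,2): print("S",r,g(S)[r,290:310])
a=cv2.resize(W[160:230,220:290],None,fx=7,fy=7,interpolation=cv2.INTER_CUBIC)
b=cv2.resize(S[205:275,280:320],None,fx=7,fy=7,interpolation=cv2.INTER_CUBIC)
cv2.imwrite(f"pics/{sys.argv[1]}.png",np.hstack([a,b])[:,:,::-1])
E
python3 chk.py v6
```

```text
t 10.25 pos [0.5823 0.1746 0.1322] F [ 0.05 -0.92 -2.53] w 0.0192 
 [[ 0.071  0.003  0.998]
 [-0.998  0.001  0.071]
 [-0.    -1.     0.003]] q [ 0.27  0.51  1.73 -0.    0.9   0.2 ]
t 10.25 pos [0.5823 0.1746 0.1322] F [ 0.05 -0.92 -2.53] w 0.0192 
 [[ 0.071  0.003  0.998]
 [-0.998  0.001  0.071]
 [-0.    -1.     0.003]] q [ 0.27  0.51  1.73 -0.    0.9   0.2 ]
dist [-0.0012 -0.0004  0.    ] turn -0.04 tilt deg [-0.17  0.   -0.02] rows 1
[0.001, -0.0, -0.004] [0, np.float64(0.0007), 0]
nose z 0.07569082057733217 tip z(L15) 0.060690820577332175
0.02 [[253.4 212.9]] [[299.97 231.08]]
0.01 [[253.4 208.7]] [[299.68 234.55]]
0 [[253.5 205. ]] [[299.4  237.96]]
-0.01 [[253.5 201.5]] [[299.12 241.31]]
W 196 [225 197 197 193 195 194 181 132 129 133 152 152 103 106 113 111 108 146
 185 199 194 188 196 194 192 192 194 146]
W 198 [192 199 195 193 193 196 197 184 155 134 132 134 147 154 157 141 140 176
 199 196 189 192 194 194 190 190 181 147]
W 200 [196 196 196 193 194 193 196 201 212 171 147 132 148 152 159 160 163 177
 195 196 191 194 196 193 192 192 151 149]
W 202 [199 198 192 193 195 199 195 
[... 250 characters left out ...]
137 144 147 153 154 156 154 159 163
 162 163 157 160 194 193 192 120 127 153]
S 231 [ 88  90  85  75 117 124  98 105 127 137 143 142 135  98  49  59  51  96
 172 191]
S 233 [ 84  88  87  83  77 117  98 110 130 138 143 141 148 121 119 125 127 135
 172 187]
S 235 [121  91  81  82 128 129 102 115 132 137 142 139 122 171 171 125 111  81
 134 176]
S 237 [126 133  97  80  80 124 115 115 128 140 139 131 137 164 161 122 115  86
  78 100]
S 239 [122 129  90  79  81 109 124 111 117 137 109 158 176 172 170 178 119  77
  92 105]
S 241 [128 125 126 119 121 100 122 111 133 147 127 162 169 166 167 172 176 105
  94 109]
S 243 [123 125  97  82 105 152 165 164 159 157 169 175 187 191 171 166 174 142
 104 104]
```

View pics/v6.png

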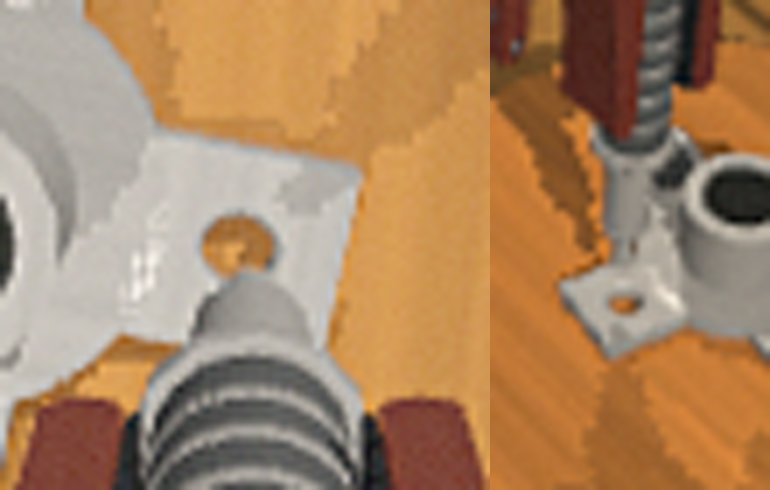

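>>> step_arm([
  {"slide": [0, 0, -0.003], "turn": [-0.002, 0, 0], "grip": 1},
  {"slide": [0, 0, 0], "turn": [0, 0, 0], "grip": 1},
])

```text
time_s: 10.52
position: [0.5815, 0.1746, 0.1326]
eef_rot: [-1.241, 1.156, -1.157]
wrist_force: [-1.0, -0.6, -3.3]
gripper_width: 0.0193
```

```bash
python3 -c "
from h import *
plan([.581,.1748,.122],4,1)"
```

```text
t 10.52 pos [0.5815 0.1746 0.1326] F [-1.   -0.61 -3.29] w 0.0193 
 [[ 0.071  0.001  0.998]
 [-0.998  0.001  0.071]
 [-0.    -1.     0.001]] q [0.27 0.51 1.73 0.   0.9  0.2 ]
dist [-0.0005  0.0002 -0.0106] turn -0.04 tilt deg [-0.07  0.   -0.03] rows 1
[-0.0009, 0.0352, -0.0015] [0, np.float64(0.0007), 0]
```

>>> step_arm([
  {"slide": [0, 0.012, -0.001], "turn": [-0.001, 0, 0], "grip": 1},
  {"slide": [0, 0.012, 0], "turn": [0, 0, 0], "grip": 1},
  {"slide": [0, 0, 0], "turn": [0, 0, 0], "grip": 1},
])

```text
time_s: 10.77
position: [0.5813, 0.1745, 0.1251]
eef_rot: [-1.241, 1.157, -1.157]
wrist_force: [-0.6, 0.3, -3.8]
gripper_width: 0.0194
```

```bash
python3 -c "
from h import *
plan([.581,.1748,.122],4,1)"
```

```text
t 10.77 pos [0.5813 0.1745 0.1251] F [-0.55  0.35 -3.79] w 0.0194 
 [[ 0.07   0.001  0.998]
 [-0.998  0.001  0.07 ]
 [-0.001 -1.     0.001]] q [0.27 0.52 1.73 0.   0.89 0.2 ]
dist [-0.0003  0.0003 -0.0031] turn -0.04 tilt deg [-0.04  0.   -0.03] rows 1
[-0.0009, 0.0103, -0.0009] [0, np.float64(0.0007), 0]
```

>>> step_arm([
  {"slide": [-0.001, 0.01, -0.001], "turn": [-0.001, 0, 0], "grip": 1},
  {"slide": [0, 0.008, 0], "turn": [0, 0, 0], "grip": 1},
  {"slide": [0, 0, 0], "turn": [0, 0, 0], "grip": 1},
])

```text
time_s: 11.02
position: [0.5807, 0.1748, 0.1186]
eef_rot: [-1.242, 1.158, -1.156]
wrist_force: [-0.2, 0.4, -2.7]
gripper_width: 0.0194
```

```bash
python3 -c "
from h import *
plan([.581,.1748,.115],4,1)"
```

```text
t 11.02 pos [0.5807 0.1748 0.1186] F [-0.15  0.37 -2.68] w 0.0194 
 [[ 0.07  -0.001  0.998]
 [-0.998  0.     0.07 ]
 [-0.    -1.    -0.001]] q [0.27 0.53 1.74 0.   0.88 0.2 ]
dist [ 0.0003  0.     -0.0036] turn -0.04 tilt deg [ 0.07 -0.   -0.03] rows 1
[0.0001, 0.0121, 0.0011] [0, np.float64(0.0007), 0]
```

```bash
python3 chk.py v7
```

```text
t 11.02 pos [0.5807 0.1748 0.1186] F [-0.15  0.37 -2.68] w 0.0194 
 [[ 0.07  -0.001  0.998]
 [-0.998  0.     0.07 ]
 [-0.    -1.    -0.001]] q [0.27 0.53 1.74 0.   0.88 0.2 ]
t 11.02 pos [0.5807 0.1748 0.1186] F [-0.15  0.37 -2.68] w 0.0194 
 [[ 0.07  -0.001  0.998]
 [-0.998  0.     0.07 ]
 [-0.    -1.    -0.001]] q [0.27 0.53 1.74 0.   0.88 0.2 ]
dist [ 0.0004 -0.0006  0.    ] turn -0.04 tilt deg [ 0.07 -0.   -0.03] rows 1
[0.0021, -0.0, 0.0012] [0, np.float64(0.0007), 0]
nose z 0.06213878775340819 tip z(L15) 0.04713878775340819
0.02 [[255.6 213.2]] [[299.58 235.77]]
0.01 [[255.6 209.1]] [[299.3  239.15]]
0 [[255.6 205.3]] [[299.02 242.49]]
-0.01 [[255.6 201.9]] [[298.75 245.77]]
W 197 [209 227 239 209 198 194 196 194 174 109 103 111 112 119 118  94  94  98
 100 138 181 186 183 181 176 177 180 181]
W 199 [208 211 224 196 198 195 196 188 167 133 158 141 150 158 168 175 151 120
 106 113 177 204 197 193 191 196 197 196]
W 201 [236 239 209 196 196 197 199 189 160 126 136 144 149 157 158 163 165 166
 156 139 170 202 195 192 193 196 193 192]
W 203 [221 221 199 198 196 201 161  99 119 130 
[... 238 characters left out ...]
147 152 157 159 165 169 171 167 163
 160 163 156 154 176 195 199 196 192 192]
S 236 [125  92  80  86  88  89  78 101 121 131 140 143 132 143 135 114 114  82
  87 141]
S 238 [127 121  92  80  83  84  80 108 124 133 139 137 127 137 172 170 120  83
  86  97]
S 240 [124 125 120  89  80  82  82 106 128 136 140 137 114 160 168 172 145  91
  92 107]
S 242 [124 126 126 130  91  71  89 118 131 135 137 133 139 164 170 169 178 122
  95 108]
S 244 [ 92 117 112 151 168 184 133  94 116 140 134 163 178 192 171 165 171 151
 128 112]
S 246 [142 171 174 171 174 175 182 102 120 146 140 160 170 194 215 193 174 144
 140 141]
S 248 [ 95  96 148 169 170 174 153 117 121 114  75  93 159 171 173 195 223 178
 142 140]
```

View pics/v7.png

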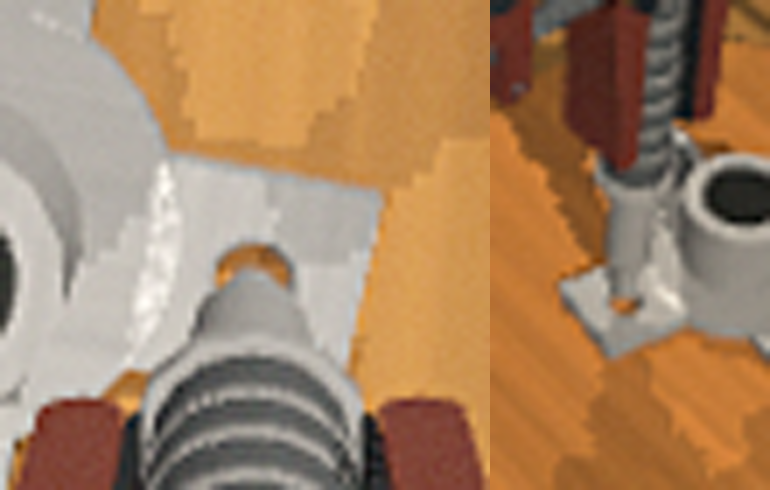

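Aligned: the tip sits over the middle of the hole in both views. Now gently down.

>>> step_arm([
  {"slide": [0, 0.005, 0.001], "turn": [0.001, 0, 0], "grip": 1},
  {"slide": [0, 0.005, 0], "turn": [0, 0, 0], "grip": 1},
  {"slide": [0, 0.004, 0], "turn": [0, 0, 0], "grip": 1},
])

```text
time_s: 11.37
position: [0.5816, 0.175, 0.115]
eef_rot: [-1.24, 1.156, -1.157]
wrist_force: [0.2, -1.1, -2.6]
gripper_width: 0.0196
```

```bash
python3 -c "
from h import *
plan([.581,.1748,.115],4,1)"
```

```text
t 11.37 pos [0.5816 0.175  0.115 ] F [ 0.18 -1.05 -2.62] w 0.0196 
 [[ 0.07   0.001  0.998]
 [-0.998  0.001  0.07 ]
 [-0.001 -1.     0.001]] q [0.27 0.53 1.74 0.   0.87 0.2 ]
dist [-0.0006 -0.0002  0.    ] turn -0.04 tilt deg [-0.08 -0.   -0.04] rows 1
[0.0004, -0.0001, -0.0022] [0, np.float64(0.0007), 0]
```

>>> step_arm([
  {"slide": [0, 0.004, -0.002], "turn": [-0.001, 0, 0], "grip": 1},
  {"slide": [0, 0.003, 0], "turn": [0, 0, 0], "grip": 1},
])

```text
time_s: 11.53
position: [0.581, 0.1749, 0.1126]
eef_rot: [-1.241, 1.157, -1.157]
wrist_force: [0.8, -0.3, -2.7]
gripper_width: 0.0193
```

>>> step_arm([
  {"slide": [0, 0.003, 0], "turn": [0, 0, 0], "grip": 1},
])

```text
time_s: 11.62
position: [0.5811, 0.175, 0.1118]
eef_rot: [-1.241, 1.157, -1.157]
wrist_force: [-0.3, -0.3, -0.2]
gripper_width: 0.0191
```

```bash
python3 -c "
from h import *
plan([.581,.1748,.115],4,1)"
```

```text
t 11.62 pos [0.5811 0.175  0.1118] F [-0.25 -0.33 -0.24] w 0.0191 
 [[ 0.07   0.     0.998]
 [-0.998  0.001  0.07 ]
 [-0.001 -1.     0.   ]] q [0.27 0.54 1.74 0.   0.86 0.2 ]
dist [-0.0001 -0.0002  0.0032] turn -0.04 tilt deg [-0.03  0.   -0.04] rows 1
[0.0005, -0.0106, -0.0003] [0, np.float64(0.0007), 0]
```

Contact with the wood at about the expected height. Press on in single rows.

>>> step_arm([
  {"slide": [0, 0.003, 0], "turn": [0, 0, 0], "grip": 1},
  {"slide": [0, 0.003, 0], "turn": [0, 0, 0], "grip": 1},
])

```text
time_s: 11.78
position: [0.5812, 0.175, 0.1105]
eef_rot: [-1.241, 1.157, -1.157]
wrist_force: [-1.8, -0.9, 2.1]
gripper_width: 0.0195
```

>>> step_arm([
  {"slide": [0, 0.003, 0], "turn": [0, 0, 0], "grip": 1},
])

```text
time_s: 11.87
position: [0.5813, 0.175, 0.11]
eef_rot: [-1.24, 1.157, -1.157]
wrist_force: [-2.3, -0.9, 3.5]
gripper_width: 0.0197
```

```bash
python3 -c "
from h import *
plan([.581,.1749,.107],4,1)"
```

```text
t 11.87 pos [0.5813 0.175  0.11  ] F [-2.33 -0.9   3.45] w 0.0197 
 [[ 0.07   0.001  0.998]
 [-0.998  0.001  0.07 ]
 [-0.001 -1.     0.001]] q [0.27 0.54 1.74 0.   0.86 0.2 ]
dist [-0.0003 -0.0001 -0.003 ] turn -0.04 tilt deg [-0.05 -0.   -0.05] rows 1
[0.0004, 0.0101, -0.001] [0, np.float64(0.0007), 0]
```

>>> step_arm([
  {"slide": [0, 0.003, -0.001], "turn": [-0.001, 0, 0], "grip": 1},
])

```text
time_s: 11.95
position: [0.5812, 0.1751, 0.1096]
eef_rot: [-1.241, 1.157, -1.157]
wrist_force: [-1.2, -0.7, 4.3]
gripper_width: 0.0191
```

>>> step_arm([
  {"slide": [0, 0.003, 0], "turn": [0, 0, 0], "grip": 1},
])

```text
time_s: 12.03
position: [0.5814, 0.1751, 0.1091]
eef_rot: [-1.24, 1.157, -1.157]
wrist_force: [-1.7, -0.2, 5.5]
gripper_width: 0.0192
```

>>> step_arm([
  {"slide": [0, 0.003, 0], "turn": [0, 0, 0], "grip": 1},
])

```text
time_s: 12.12
position: [0.5814, 0.1751, 0.1086]
eef_rot: [-1.24, 1.157, -1.157]
wrist_force: [-2.3, -1.0, 6.1]
gripper_width: 0.0195
```

>>> step_arm([
  {"slide": [0, 0.003, -0.001], "turn": [0, 0, 0], "grip": 1},
])

```text
time_s: 12.2
position: [0.5813, 0.1751, 0.1082]
eef_rot: [-1.24, 1.157, -1.157]
wrist_force: [-2.7, -0.5, 6.2]
gripper_width: 0.0194
```

>>> step_arm([
  {"slide": [0, 0.003, -0.001], "turn": [0, 0, 0], "grip": 1},
])

```text
time_s: 12.28
position: [0.5813, 0.1751, 0.1079]
eef_rot: [-1.24, 1.156, -1.157]
wrist_force: [-1.9, -0.8, 7.2]
gripper_width: 0.0195
```

>>> step_arm([
  {"slide": [0, 0.003, -0.001], "turn": [0, 0, 0], "grip": 1},
])

```text
time_s: 12.37
position: [0.5812, 0.1751, 0.1077]
eef_rot: [-1.239, 1.156, -1.157]
wrist_force: [-2.5, -1.7, 8.8]
gripper_width: 0.0193
```

>>> step_arm([
  {"slide": [0, 0.003, 0], "turn": [0, 0, 0], "grip": 1},
])

```text
time_s: 12.45
position: [0.5813, 0.1751, 0.1074]
eef_rot: [-1.239, 1.156, -1.157]
wrist_force: [-3.9, -0.8, 8.8]
gripper_width: 0.019
```

>>> step_arm([
  {"slide": [0, 0.003, -0.002], "turn": [0, 0, 0], "grip": 1},
])

```text
time_s: 12.53
position: [0.5811, 0.1751, 0.1073]
eef_rot: [-1.238, 1.155, -1.158]
wrist_force: [-1.8, -1.2, 8.5]
gripper_width: 0.0192
```

```bash
python3 -c "
from h import *
plan([.581,.1749,.106],4,1)"
```

```text
t 12.53 pos [0.5811 0.1751 0.1073] F [-1.81 -1.16  8.52] w 0.0192 
 [[ 0.071  0.004  0.997]
 [-0.997  0.001  0.071]
 [-0.001 -1.     0.004]] q [0.27 0.54 1.74 0.   0.85 0.2 ]
dist [-0.0001 -0.0002 -0.0013] turn -0.05 tilt deg [-0.21 -0.   -0.07] rows 1
[0.0006, 0.0043, -0.0004] [0, np.float64(0.0009), 0]
```

>>> step_arm([
  {"slide": [0, 0.004, 0], "turn": [-0.003, 0, -0.001], "grip": 1},
])

```text
time_s: 12.62
position: [0.5814, 0.1751, 0.107]
eef_rot: [-1.241, 1.156, -1.157]
wrist_force: [-3.6, -0.4, 8.7]
gripper_width: 0.0196
```

>>> step_arm([
  {"slide": [0, 0.004, 0], "turn": [-0.001, 0, 0], "grip": 1},
])

```text
time_s: 12.7
position: [0.5815, 0.1751, 0.1066]
eef_rot: [-1.241, 1.157, -1.157]
wrist_force: [-4.2, -0.5, 8.3]
gripper_width: 0.0195
```

>>> step_arm([
  {"slide": [0, 0.004, -0.003], "turn": [0, 0, 0], "grip": 1},
])

```text
time_s: 12.78
position: [0.5812, 0.1752, 0.1063]
eef_rot: [-1.24, 1.156, -1.157]
wrist_force: [-1.5, -1.6, 9.3]
gripper_width: 0.0193
```

>>> step_arm([
  {"slide": [0, 0.004, -0.001], "turn": [-0.001, 0, 0], "grip": 1},
])

```text
time_s: 12.87
position: [0.5813, 0.1752, 0.1061]
eef_rot: [-1.24, 1.156, -1.157]
wrist_force: [-2.6, -1.3, 9.2]
gripper_width: 0.0193
```

>>> step_arm([
  {"slide": [0, 0.004, -0.001], "turn": [-0.001, 0, 0], "grip": 1},
])

```text
time_s: 12.95
position: [0.5814, 0.1752, 0.1059]
eef_rot: [-1.24, 1.156, -1.157]
wrist_force: [-4.1, -0.9, 9.5]
gripper_width: 0.0198
```

>>> step_arm([
  {"slide": [0, 0.004, -0.002], "turn": [0, 0, 0], "grip": 1},
])

```text
time_s: 13.03
position: [0.5812, 0.1752, 0.1056]
eef_rot: [-1.24, 1.155, -1.157]
wrist_force: [-2.5, -0.4, 8.1]
gripper_width: 0.0193
```

```bash
python3 -c "
from h import *
for i in range(4):
    snapshot('side'); s=telemetry.read_state(); print(s['time_s'],s['position'].round(5),s['wrist_force'].round(2))"
```

```text
13.0833 [0.58123 0.17516 0.10555] [-1.8  -1.39  7.75]
13.1333 [0.58118 0.17515 0.10549] [-2.5  -1.02  7.47]
13.1833 [0.58116 0.17512 0.10544] [-1.74 -1.37  5.14]
13.2333 [0.5811  0.17515 0.10528] [-1.2  -0.76  5.18]
```

```bash
python3 -c "
from h import *
import pickle
W0=pickle.load(open('v5.pkl','rb'))['wrist'][1]; W4=pickle.load(open('v4.pkl','rb'))['wrist'][1]
for i in range(3):
    W=snapshot('wrist'); s=telemetry.read_state(); print(s['time_s'],s['position'].round(5),s['wrist_force'].round(2))
g=lambda I:I[212:262,243:268].astype(np.float32).mean(2)
h=cv2.createHanningWindow((25,50),cv2.CV_32F)
print(cv2.phaseCorrelate(g(W4),g(W0),h),cv2.phaseCorrelate(g(W0),g(W),h))
X=np.array([[0.,.0375+d,0] for d in(0,.001)])
p=camera_params('wrist');s=telemetry.read_state();M=R.from_rotvec(s['eef_rot'])
print(proj(p,s['position']+M.apply(X)))
"
```

```text
13.2833 [0.58109 0.17514 0.10514] [-1.47 -1.8   4.35]
13.3333 [0.58108 0.17516 0.10504] [-1.28 -1.26  5.64]
13.3833 [0.58107 0.17513 0.10499] [-1.2  -2.28  5.1 ]
((0.6288116877797343, 0.009560006700361612), 0.9908001232147217) ((0.510144403328578, -0.0803647311894018), 1.0233726406097412)
[[255.42519793 212.4125833 ]
 [255.42477981 211.98885093]]
```

Force dropped by a third (about 12.5 to 8 N net of weight) while the tool still sank slightly and the grip did not slip: it has snapped. Retreating at once.

>>> step_arm([
  {"slide": [0, -0.015, 0], "turn": [-0.001, 0, 0], "grip": 1},
  {"slide": [0, -0.02, 0.001], "turn": [0, 0, 0], "grip": 1},
  {"slide": [0, -0.03, 0.003], "turn": [0.002, 0, 0], "grip": 1},
  {"slide": [0, -0.05, 0.003], "turn": [0.002, 0, 0], "grip": 1},
  {"slide": [0, -0.08, 0.003], "turn": [0.002, 0, 0], "grip": 1},
])

```text
time_s: 13.8
position: [0.5804, 0.1745, 0.1601]
eef_rot: [-1.245, 1.158, -1.157]
wrist_force: [-0.4, -0.4, -3.2]
gripper_width: 0.0197
```

>>> step_arm([
  {"slide": [0, -0.1, 0.003], "turn": [0, 0, 0], "grip": 1},
  {"slide": [0, -0.12, 0.003], "turn": [0, 0, 0], "grip": 1},
  {"slide": [0, -0.1, 0], "turn": [0, 0, 0], "grip": 1},
  {"slide": [0, 0, 0], "turn": [0, 0, 0], "grip": 1},
])

```text
time_s: 14.13
position: [0.5825, 0.1751, 0.2633]
eef_rot: [-1.243, 1.158, -1.157]
wrist_force: [1.8, 0.4, -3.5]
gripper_width: 0.0198
```

Run:
```python
from h import *
# rack holes: empty end hole from first wrist crop w3 (pixel 269,17 /1.7 + (100,60)) is checked on arrival
plan([.549,-.05,.26],4)
```

```text
t 14.13 pos [0.5825 0.1751 0.2633] F [ 1.78  0.39 -3.54] w 0.0198 
 [[ 0.071 -0.001  0.997]
 [-0.997 -0.001  0.071]
 [ 0.001 -1.    -0.001]] q [ 0.27  0.36  1.63 -0.    1.16  0.2 ]
dist [-0.0335 -0.2251 -0.0033] turn -0.05 tilt deg [0.08 0.   0.03] rows 6
[0.1234, 0.0019, -0.0274] [0, np.float64(0.0002), 0]
[0.1234, 0.0019, -0.0274] [0, np.float64(0.0002), 0]
[0.1234, 0.0019, -0.0274] [0, np.float64(0.0002), 0]
[0.1234, 0.0019, -0.0274] [0, np.float64(0.0002), 0]
[0.1234, 0.0019, -0.0273] [0, np.float64(0.0002), 0]
[0.1234, 0.0019, -0.0273] [0, np.float64(0.0002), 0]
```

>>> step_arm([
  {"slide": [0.06, -0.01, -0.005], "turn": [0, 0, 0], "grip": 1},
  {"slide": [0.12, -0.01, -0.009], "turn": [0, 0, 0], "grip": 1},
  {"slide": [0.122, -0.01, -0.009], "turn": [0, 0, 0], "grip": 1},
  {"slide": [0.122, -0.01, -0.009], "turn": [0, 0, 0], "grip": 1},
  {"slide": [0.122, 0, -0.009], "turn": [0, 0, 0], "grip": 1},
])

```text
time_s: 14.55
position: [0.5811, 0.0129, 0.2735]
eef_rot: [-1.244, 1.15, -1.147]
wrist_force: [1.1, 0.0, -2.6]
gripper_width: 0.0195
```

>>> step_arm([
  {"slide": [0.122, 0, -0.009], "turn": [0, 0, 0], "grip": 1},
  {"slide": [0.122, 0, -0.009], "turn": [0, 0, 0], "grip": 1},
  {"slide": [0.122, 0, -0.009], "turn": [0, 0, 0], "grip": 1},
  {"slide": [0.12, 0, -0.009], "turn": [0, 0, 0], "grip": 1},
  {"slide": [0.1, 0, -0.006], "turn": [0, 0, 0], "grip": 1},
])

```text
time_s: 14.97
position: [0.5779, -0.1716, 0.266]
eef_rot: [-1.249, 1.156, -1.141]
wrist_force: [0.3, 0.7, -3.2]
gripper_width: 0.0192
```

>>> step_arm([
  {"slide": [0.06, 0, 0], "turn": [0, 0, 0], "grip": 1},
  {"slide": [0, 0, 0], "turn": [0, 0, 0], "grip": 1},
  {"slide": [0, 0, 0], "turn": [0, 0, 0], "grip": 1},
])

```text
time_s: 15.22
position: [0.5766, -0.1965, 0.2611]
eef_rot: [-1.249, 1.166, -1.144]
wrist_force: [0.8, 0.1, -3.5]
gripper_width: 0.0194
```

Run:
```python
from h import *
plan([.5558,-.2145,.22],4)
```

```text
t 15.22 pos [ 0.5766 -0.1965  0.2611] F [ 0.85  0.15 -3.51] w 0.0194 
 [[ 0.075 -0.013  0.997]
 [-0.997  0.005  0.075]
 [-0.006 -1.    -0.012]] q [-0.35  0.37  1.62  0.    1.17 -0.42]
dist [-0.0208 -0.018  -0.0411] turn -0.29 tilt deg [ 0.7  -0.   -0.35] rows 2
[0.0278, 0.0688, -0.036] [0, np.float64(0.0024), 0]
[0.0279, 0.0688, -0.036] [0, np.float64(0.0024), 0]
```

>>> step_arm([
  {"slide": [0.028, 0, -0.035], "turn": [0.011, 0.004, -0.006], "grip": 1},
  {"slide": [0.028, 0.03, -0.035], "turn": [0, 0, 0], "grip": 1},
  {"slide": [0, 0, 0], "turn": [0, 0, 0], "grip": 1},
  {"slide": [0, 0, 0], "turn": [0, 0, 0], "grip": 1},
])

```text
time_s: 15.55
position: [0.5535, -0.2126, 0.2485]
eef_rot: [-1.244, 1.159, -1.152]
wrist_force: [0.1, 0.1, -2.5]
gripper_width: 0.0192
```

Run:
```python
from h import *
plan([.5558,-.2145,.21],4)
```

```text
t 15.55 pos [ 0.5535 -0.2126  0.2485] F [ 0.11  0.13 -2.54] w 0.0192 
 [[ 0.073 -0.004  0.997]
 [-0.997  0.002  0.073]
 [-0.002 -1.    -0.004]] q [-0.39  0.35  1.68  0.    1.12 -0.46]
dist [ 0.0023 -0.0019 -0.0385] turn -0.17 tilt deg [ 0.21  0.   -0.11] rows 2
[0.0036, 0.0641, 0.0038] [0, np.float64(0.0014), 0]
[0.0036, 0.0641, 0.0038] [0, np.float64(0.0014), 0]
```

>>> step_arm([
  {"slide": [0.006, 0.03, 0.006], "turn": [0.003, 0.002, -0.002], "grip": 1},
  {"slide": [0, 0.05, -0.001], "turn": [-0.001, 0, 0], "grip": 1},
  {"slide": [0, 0.05, -0.001], "turn": [-0.001, 0, 0], "grip": 1},
  {"slide": [0, 0.05, -0.001], "turn": [-0.001, 0, 0], "grip": 1},
  {"slide": [0, 0.02, 0], "turn": [0, 0, 0], "grip": 1},
])

```text
time_s: 15.97
position: [0.5569, -0.2122, 0.187]
eef_rot: [-1.243, 1.152, -1.158]
wrist_force: [-0.8, 0.2, -3.6]
gripper_width: 0.0194
```

>>> step_arm([
  {"slide": [0, 0, 0], "turn": [0, 0, 0], "grip": 1},
])

```text
time_s: 16.05
position: [0.5565, -0.2114, 0.1853]
eef_rot: [-1.244, 1.154, -1.156]
wrist_force: [0.5, 0.8, -2.5]
gripper_width: 0.0191
```

Run:
```python
from h import *
s,M=st(); plan([.5558,-.2145,.175],4)
P=camera_params("wrist");W=snapshot("wrist");Q=camera_params("scene");S=snapshot("scene")
print(proj(P,[.5555,-.2143,.095]),proj(Q,[.5555,-.2143,.095]))
a=cv2.resize(W[160:230,220:290],None,fx=7,fy=7,interpolation=cv2.INTER_CUBIC)
u,v=proj(Q,[.5555,-.2143,.095])[0].astype(int); print(u,v)
b=cv2.resize(S[v-45:v+25,u-20:u+20],None,fx=7,fy=7,interpolation=cv2.INTER_CUBIC)
cv2.imwrite("pics/v8.png",np.hstack([a,b])[:,:,::-1])
```

```text
t 16.05 pos [ 0.5565 -0.2114  0.1853] F [ 0.48  0.81 -2.54] w 0.0191 
 [[ 0.074  0.     0.997]
 [-0.997 -0.001  0.074]
 [ 0.001 -1.     0.   ]] q [-0.38  0.42  1.73 -0.    0.99 -0.46]
t 16.05 pos [ 0.5565 -0.2114  0.1853] F [ 0.48  0.81 -2.54] w 0.0191 
 [[ 0.074  0.     0.997]
 [-0.997 -0.001  0.074]
 [ 0.001 -1.     0.   ]] q [-0.38  0.42  1.73 -0.    0.99 -0.46]
dist [-0.0007 -0.0031 -0.0103] turn -0.24 tilt deg [-0.02 -0.    0.07] rows 1
[0.0102, 0.0343, -0.0031] [0, np.float64(0.004), 0]
[[254.12484637 197.05895736]] [[213.42530755 140.7387957 ]]
213 140
```

View pics/v8.png

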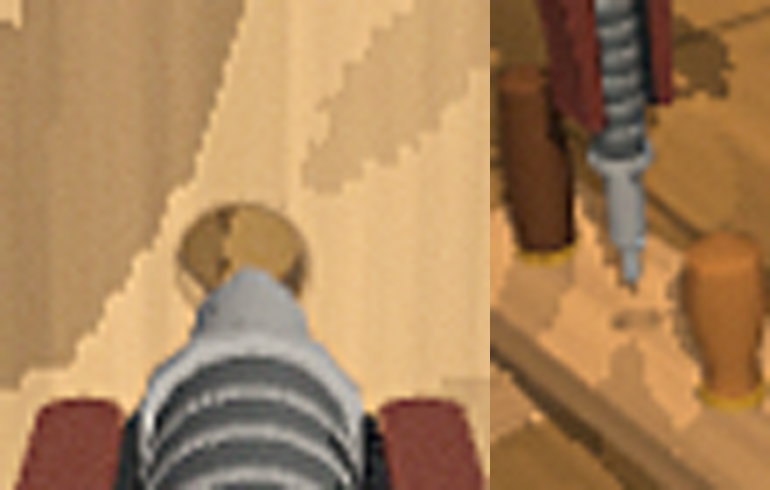

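The rack hole centre at crop (243,265) agrees with the predicted point; the tip hangs just above. Correct sideways, then lower.

>>> step_arm([
  {"slide": [0.011, 0.01, -0.002], "turn": [0, 0.003, 0.001], "grip": 1},
  {"slide": [0, 0.01, 0], "turn": [0, 0, 0], "grip": 1},
  {"slide": [0, 0, 0], "turn": [0, 0, 0], "grip": 1},
])

```text
time_s: 16.4
position: [0.5584, -0.2157, 0.1825]
eef_rot: [-1.239, 1.151, -1.161]
wrist_force: [-0.1, -0.5, -3.9]
gripper_width: 0.0195
```

Run:
```python
from h import *
plan([.5558,-.2147,.165],4)
```

```text
t 16.4 pos [ 0.5584 -0.2157  0.1825] F [-0.14 -0.51 -3.93] w 0.0195 
 [[ 0.071  0.006  0.997]
 [-0.997 -0.002  0.071]
 [ 0.003 -1.     0.006]] q [-0.39  0.43  1.72  0.    0.98 -0.46]
dist [-0.0026  0.001  -0.0175] turn -0.07 tilt deg [-0.33 -0.    0.15] rows 1
[-0.0041, 0.0583, -0.0088] [0, np.float64(0.0011), 0]
```

>>> step_arm([
  {"slide": [-0.003, 0.015, -0.007], "turn": [-0.005, 0.001, 0.002], "grip": 1},
  {"slide": [0, 0.015, 0], "turn": [0, 0, 0], "grip": 1},
  {"slide": [0, 0, 0], "turn": [0, 0, 0], "grip": 1},
])

```text
time_s: 16.65
position: [0.5569, -0.2155, 0.174]
eef_rot: [-1.24, 1.156, -1.16]
wrist_force: [-0.5, 0.1, -3.3]
gripper_width: 0.0194
```

Run:
```python
from h import *
plan([.5558,-.2147,.155],4)
```

```text
t 16.65 pos [ 0.5569 -0.2155  0.174 ] F [-0.47  0.07 -3.33] w 0.0194 
 [[ 0.069  0.002  0.998]
 [-0.998 -0.001  0.069]
 [ 0.001 -1.     0.002]] q [-0.39  0.44  1.73 -0.    0.97 -0.46]
dist [-0.0011  0.0008 -0.019 ] turn 0.03 tilt deg [-0.13  0.    0.08] rows 1
[-0.0029, 0.0633, -0.0035] [0, np.float64(-0.0004), 0]
```

>>> step_arm([
  {"slide": [-0.003, 0.012, -0.003], "turn": [-0.002, 0, 0.001], "grip": 1},
  {"slide": [0, 0.015, 0], "turn": [0, 0, 0], "grip": 1},
  {"slide": [0, 0.015, 0], "turn": [0, 0, 0], "grip": 1},
  {"slide": [0, 0.01, 0], "turn": [0, 0, 0], "grip": 1},
  {"slide": [0, 0, 0], "turn": [0, 0, 0], "grip": 1},
])

```text
time_s: 17.07
position: [0.5556, -0.2145, 0.1565]
eef_rot: [-1.241, 1.158, -1.158]
wrist_force: [-0.5, 0.2, -3.7]
gripper_width: 0.019
```

Run:
```python
from h import *
plan([.5558,-.2147,.14],4)
```

```text
t 17.07 pos [ 0.5556 -0.2145  0.1565] F [-0.51  0.22 -3.69] w 0.019 
 [[ 0.069 -0.     0.998]
 [-0.998 -0.     0.069]
 [ 0.    -1.    -0.   ]] q [-0.39  0.46  1.74 -0.    0.94 -0.46]
dist [ 0.0002 -0.0002 -0.0165] turn 0.03 tilt deg [0.02 0.   0.01] rows 1
[0.0007, 0.0549, 0.0007] [0, np.float64(-0.0005), 0]
```

Perfectly centred. Continue down slowly.

>>> step_arm([
  {"slide": [0, 0.014, 0], "turn": [0, 0, 0], "grip": 1},
  {"slide": [0, 0.014, 0], "turn": [0, 0, 0], "grip": 1},
  {"slide": [0, 0.014, 0], "turn": [0, 0, 0], "grip": 1},
  {"slide": [0, 0.014, 0], "turn": [0, 0, 0], "grip": 1},
])

```text
time_s: 17.4
position: [0.5561, -0.2147, 0.1387]
eef_rot: [-1.241, 1.157, -1.159]
wrist_force: [0.2, -0.4, -2.9]
gripper_width: 0.0193
```

Run:
```python
from h import *
plan([.5558,-.2147,.12],4)
```

```text
t 17.4 pos [ 0.5561 -0.2147  0.1387] F [ 0.17 -0.38 -2.88] w 0.0193 
 [[ 0.069  0.001  0.998]
 [-0.998 -0.001  0.069]
 [ 0.001 -1.     0.001]] q [-0.39  0.49  1.75 -0.    0.9  -0.46]
dist [-0.0003  0.     -0.0187] turn 0.03 tilt deg [-0.05 -0.    0.04] rows 1
[-0.0002, 0.0625, -0.0012] [0, np.float64(-0.0005), 0]
```

>>> step_arm([
  {"slide": [0, 0.014, -0.001], "turn": [-0.001, 0, 0.001], "grip": 1},
  {"slide": [0, 0.014, 0], "turn": [0, 0, 0], "grip": 1},
  {"slide": [0, 0.014, 0], "turn": [0, 0, 0], "grip": 1},
  {"slide": [0, 0.012, 0], "turn": [0, 0, 0], "grip": 1},
])

```text
time_s: 17.73
position: [0.5557, -0.2147, 0.1204]
eef_rot: [-1.241, 1.159, -1.157]
wrist_force: [0.0, -0.3, -3.3]
gripper_width: 0.0193
```

Run:
```python
from h import *
plan([.5558,-.2147,.1165],4)
```

```text
t 17.73 pos [ 0.5557 -0.2147  0.1204] F [ 0.03 -0.31 -3.31] w 0.0193 
 [[ 0.069 -0.001  0.998]
 [-0.998  0.001  0.069]
 [-0.001 -1.    -0.001]] q [-0.39  0.51  1.76  0.    0.87 -0.46]
dist [ 0.0001 -0.     -0.0039] turn 0.03 tilt deg [ 0.04  0.   -0.04] rows 1
[0.0001, 0.0131, 0.0004] [0, np.float64(-0.0005), 0]
```

>>> step_arm([
  {"slide": [0, 0.005, 0], "turn": [0, 0, 0], "grip": 1},
  {"slide": [0, 0.004, 0], "turn": [0, 0, 0], "grip": 1},
])

```text
time_s: 17.9
position: [0.5553, -0.2145, 0.1166]
eef_rot: [-1.242, 1.16, -1.156]
wrist_force: [-0.5, -0.5, -3.6]
gripper_width: 0.0191
```

>>> step_arm([
  {"slide": [0, 0.003, 0], "turn": [0, 0, 0], "grip": 1},
])

```text
time_s: 17.98
position: [0.5554, -0.2146, 0.1164]
eef_rot: [-1.242, 1.16, -1.156]
wrist_force: [-5.2, 1.4, 16.1]
gripper_width: 0.0191
```

>>> step_arm([
  {"slide": [0, 0.002, 0], "turn": [0, 0, 0], "grip": 1},
])

```text
time_s: 18.07
position: [0.5554, -0.2146, 0.1165]
eef_rot: [-1.242, 1.16, -1.156]
wrist_force: [-2.3, 0.2, 0.9]
gripper_width: 0.0195
```

Seated at the original height (0.1165). Release.

>>> step_arm([
  {"slide": [0, 0, 0], "turn": [0, 0, 0], "grip": 0},
  {"slide": [0, 0, 0], "turn": [0, 0, 0], "grip": 0},
  {"slide": [0, 0, 0], "turn": [0, 0, 0], "grip": 0},
  {"slide": [0, 0, 0], "turn": [0, 0, 0], "grip": 0},
  {"slide": [0, 0, 0], "turn": [0, 0, 0], "grip": 0},
])

```text
time_s: 18.48
position: [0.5574, -0.2154, 0.1184]
eef_rot: [-1.24, 1.155, -1.16]
wrist_force: [0.0, -0.5, -0.2]
gripper_width: 0.0493
```

>>> step_arm([
  {"slide": [0, 0, 0], "turn": [0, 0, 0], "grip": 0},
  {"slide": [0, 0, 0], "turn": [0, 0, 0], "grip": 0},
  {"slide": [0, 0, 0], "turn": [0, 0, 0], "grip": 0},
  {"slide": [0, 0, 0], "turn": [0, 0, 0], "grip": 0},
  {"slide": [0, 0, 0], "turn": [0, 0, 0], "grip": 0},
])

```text
time_s: 18.9
position: [0.5577, -0.2155, 0.1185]
eef_rot: [-1.24, 1.155, -1.16]
wrist_force: [-0.5, 0.2, -0.4]
gripper_width: 0.0827
```

Run:
```python
from h import *
plan([.5558,-.2147,.28],4,6)
```

```text
t 18.9 pos [ 0.5577 -0.2155  0.1185] F [-0.51  0.18 -0.41] w 0.0827 
 [[ 0.069  0.003  0.998]
 [-0.998 -0.001  0.069]
 [ 0.001 -1.     0.003]] q [-0.39  0.52  1.76  0.    0.86 -0.46]
dist [-0.0019  0.0008  0.1615] turn 0.03 tilt deg [-0.19  0.    0.08] rows 6
[-0.0004, -0.0897, -0.0007] [0, np.float64(-0.0001), 0]
[-0.0004, -0.0897, -0.0007] [0, np.float64(-0.0001), 0]
[-0.0004, -0.0897, -0.0007] [0, np.float64(-0.0001), 0]
[-0.0004, -0.0897, -0.0007] [0, np.float64(-0.0001), 0]
[-0.0004, -0.0897, -0.0007] [0, np.float64(-0.0001), 0]
[-0.0004, -0.0897, -0.0007] [0, np.float64(-0.0001), 0]
```

Straight up, then away to a clear spot from which the wrist camera sees the rack.

>>> step_arm([
  {"slide": [0, -0.03, 0], "turn": [0, 0, 0], "grip": 0},
  {"slide": [0, -0.05, 0.002], "turn": [0, 0, 0], "grip": 0},
  {"slide": [0, -0.08, 0.002], "turn": [0, 0, 0], "grip": 0},
  {"slide": [0, -0.1, 0.002], "turn": [0, 0, 0], "grip": 0},
  {"slide": [0, -0.12, 0.002], "turn": [0, 0, 0], "grip": 0},
])

```text
time_s: 19.32
position: [0.5548, -0.2132, 0.2297]
eef_rot: [-1.246, 1.17, -1.148]
wrist_force: [-0.1, -0.0, 0.0]
gripper_width: 0.088
```

>>> step_arm([
  {"slide": [0, -0.12, 0], "turn": [0, 0, 0], "grip": 0},
  {"slide": [0.08, -0.04, 0], "turn": [0, 0, 0], "grip": 0},
  {"slide": [0.1, 0, 0], "turn": [0, 0, 0], "grip": 0},
  {"slide": [0.08, 0, 0], "turn": [0, 0, 0], "grip": 0},
  {"slide": [0, 0, 0], "turn": [0, 0, 0], "grip": 0},
])

```text
time_s: 19.73
position: [0.5648, -0.2941, 0.2951]
eef_rot: [-1.242, 1.15, -1.16]
wrist_force: [-0.7, 1.1, -0.1]
gripper_width: 0.0875
```

>>> step_arm([
  {"slide": [0, 0, 0], "turn": [0, 0, 0], "grip": 0},
  {"slide": [0, 0, 0], "turn": [0, 0, 0], "grip": 0},
])

```text
time_s: 19.9
position: [0.5645, -0.2946, 0.2963]
eef_rot: [-1.24, 1.151, -1.162]
wrist_force: [0.3, 0.4, 0.3]
gripper_width: 0.0874
```

Run:
```python
from h import *
st(); W=snapshot("wrist");S=snapshot("scene")
a=cv2.resize(W,(400,300),interpolation=cv2.INTER_AREA); b=cv2.resize(S[90:290,80:400],(800,500),interpolation=cv2.INTER_CUBIC)
b[:240,:320]=cv2.resize(W[0:240,110:430],(320,240)) if False else b[:240,:320]
cv2.imwrite("pics/end_s.png",b[:,:,::-1]); cv2.imwrite("pics/end_w.png",cv2.resize(W[:230],(800,359),interpolation=cv2.INTER_CUBIC)[:,:,::-1])
```

```text
t 19.9 pos [ 0.5645 -0.2946  0.2963] F [0.26 0.43 0.28] w 0.0874 
 [[ 0.071  0.006  0.997]
 [-0.997 -0.003  0.071]
 [ 0.004 -1.     0.005]] q [-0.5   0.37  1.54 -0.    1.23 -0.57]
```

View pics/end_s.png

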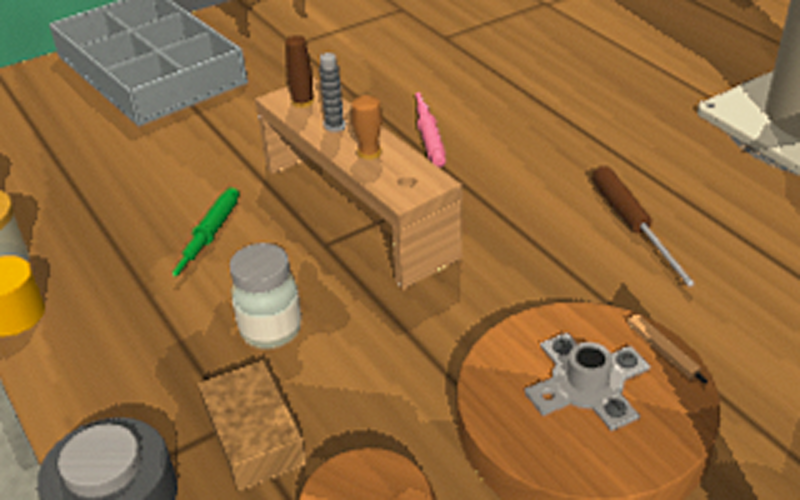

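View pics/end_w.png

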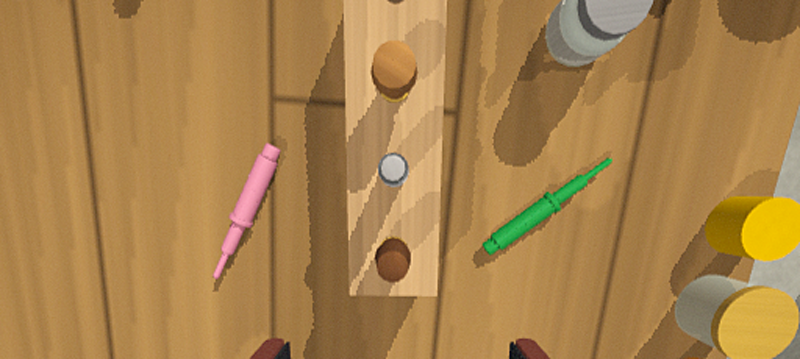

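The punch stands upright in its hole with the collar on the board (scene crop (332,95), wrist view (393,168)), and everything else is where it was. Handing in.

```bash
python3 -c "
from workcell import env
print(env.job_done())"
```

```text
the job is handed in; nothing more can be done
None
```

I took the punch from the rack, put its tip through the empty faceplate hole, pressed until it snapped and backed off. I then put it back in its original rack hole and let go, all in about 20 s of robot time.

- **Snap:** I inferred the snap from the force, since the hammer itself isn't shown. The push fell from about 12.5 N to about 8 N (a third) while the tool was still sinking slightly. The punch had not slipped in the jaws. I did not command any further press after that. The arm kept sinking under its last target for about 0.4 s and 0.6 mm while I checked, but the push stayed near 8 N.
- **Sideways force:** While pressing I saw up to about 4 N sideways on the pin.
- **Seating:** The collar met the board with a brief contact of about 16 N (roughly 19 N net of the punch's weight), at the same height as when I picked the punch up.
- **Final pictures:** The punch stands upright, down to its collar. The other tools, the pencil, the jar and the sanding block look unmoved. The dish is only partly in view. The arm is clear and its wrist force is about zero.

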